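# Sort the handed microscope clamp jaws into their side bins

### The arm

A 6-joint arm with a two-finger parallel gripper is mounted at the origin on the work surface. World frame = base frame: x ahead of the robot, y to its left, z up, the work surface at z = 0. Lengths are in m, angles in rad, forces in N, time in s.
With the tool pointing down it reaches from about 0.375 to 0.9 m from the base axis. Payload 3.1 kg.
Tool frame: the origin (TCP) lies at the very end of the fingers, on their centre line; the grasp point (between the pads) lies 19 mm behind it (hold_point_z is the distance from the TCP to the grasp point, in m); x points along the fingers, y is the direction in which the jaws open and shut, and the axes are right-handed (so a half turn about x gives the same grasp; the last joint's range is limited). The gripper opens to 87 mm and grips with 3 to 60 N. Pads are 19 mm wide; open, the fingers measure 117 mm over their backs; the gripper's body (75 mm by 190 mm) begins 51 mm behind the grasp point.
Start: joints at [-1.486, 0.527, 1.433, -0, 1.181, -0.178], TCP at [0.162, -0.604, 0.223] pointing down, gripper open.
Joint ranges: [-3.08, 3.08], [-0.75, 2.2], [0.22, 2.44], [-1.43, 4.57], [0, 2.65], [-2.85, 2.85]. Speed limits (rad/s): [2.79, 2.79, 3.14, 3.14, 3.14, 3.14].

### API

Orientations are given as a unit quaternion [x, y, z, w].
In Python, from rig import * gives the robot as it stands.
- The arm moves only by the tool send_rows, never from a script. Its argument "steps" is a list that holds one entry, the list of rows, each a list of 6 numbers: the shift along the tool's x, y, z in cm, then the turn, a rotation vector about the tool's x, y, z in units of 6 degrees (1.0 is 6 degrees). In form: [[[x, y, z, wx, wy, wz], ...]]. A call has 1 to 8 rows; each row shifts and turns the pose as measured when the row begins, along the tool's axes as they then stand; what a row does not reach is not made up. A row lasts 1/12 s, in which the tool goes at most 41.7 mm and 7.16 degrees, less where a joint would pass 70% of its speed; a pose out of reach is approached as far as the arm can. A call is refused whole if a number of a shift passes 4.17 or a number of a turn 1, either way. A call with a gripper value outside its range is refused whole. "gripper" is the closure, from 0 (fully open) to 1 (shut), set as the call begins (left out, the last holds). The fingers move at their own pace and stop on an object; "force" is the grip in N (left out, the last holds). Time passes only in rows, so rows that do not move let the fingers close. It gives the time, the measured TCP pose, the force and the opening at its end, in the units of the state.
- get_obs(): the state, without advancing time (a new reading comes with each control period).
- camera(name): name is "scene" or "top" or "wrist"; returns (picture, depth): 420x560x3 uint8, red, green, blue; 420x560 float32, m along the optical axis (not along the pixel's ray), 0 where there is no reading.
- camera_params(name): a dict with "intrinsics" (3x3 intrinsics, pixels), "position" and "attitude" of the camera in the world; the wrist camera has in their place "T_tool_cam" (4x4, takes a point from camera to tool coordinates, whose origin is the TCP and whose axes are the tool frame's). Camera axes: x right, y down, z forward; pixel columns grow to the right and rows downward; lengths in m; the calibration is good to about 2 mm. A picture is of the moment at which its call begins: read the wrist's pose just before it. camera_params takes no time and is no camera call.
- hand_in(): hands the job in, once; it reports no verdict.
The state is a dict: "time": time; "q": joint angles; "joint_velocities": joint speeds; "joint_torque": joint torques, N m; "position": TCP position; "tool_rot": TCP orientation; "ft_force": force on the tool from outside, world axes, zero at the start; "moment": the same for the moment, N m; "grip_width": finger opening in m.
Only numpy, scipy, OpenCV 4.12 (cv2) and the standard library are available. Lean on these libraries where they do the work, as an engineer would, in place of code of your own. Each camera call takes 0.05 s, during which the arm holds its last target.

### The job

The tray holds a left-hand and a right-hand clamp jaw for the microscope stage, mirror images of each other. Put each away in its own side's bin, the left-hand jaw in the blue bin on the left and the right-hand one in the orange bin on the right, by sliding its plain end flat under the lips of the white slot until it is fully home against the stop. Let go of them there, and leave the other things on the bench where they stand.

Things in the scene. Friction and masses are not known exactly. Their poses are not given: they have to be found in the camera images.
- jaw_left_grip (a point): Centre of the left-hand jaw's upright black grip block: 30 mm long (x), 12 wide (y), its top 22 mm above this point; the jaw's underside 22 mm below. x points to the plain front end that goes into the slot, y left, z up. In this frame the plate spans x -24 to +60, y -20 to +20 mm. Fingertips 15 mm or more above the underside clear the lips and fence.
- jaw_left: Left-hand jaw, 0.1-0.2 kg, lying in the tray grip up: brass plate 84 x 40 x 6 mm (x, y, z), black grip block on its rear half, two screw heads near its plain front end (+x). At the rear an L-shaped claw, 6 mm thick, sticks out 24 mm to the left (+y) and turns forward: front end pointing away from you, it is on the left. Origin: underside, plate centre, 18 mm ahead of the grip centre.
- left_bin: Fixed blue bin on the robot's left, for the left-hand jaw: base 6 mm thick, walls 22 mm high at back and sides, front open. Origin on the bench under its centre line at the slot's mouth; x is the way in, y left, z up. On it a fixed white insert holds the slot, square to the bin but shifted sideways by anything from -9 to +9 mm along y: unmeasured, to be found by touch or sight.
- left_mouth (a point): Mouth of the left slot, at floor height (z 10 mm), on the bin's centre line; axes as the bin. The insert's real middle is up to 9 mm to either side. Slot 43 mm wide, 9 mm high, under two dark lips, 3 mm thick, 29 mm apart, from the mouth to x = 52 mm. No chamfers. Smooth floor from x = -85 mm to the stop. Fully home, the jaw's grip centre is at x -14, z +22 mm from this point.
- left_fence (a point): On the left insert's right (-y) side the slot's wall runs on in front of the mouth as a straight rigid fence, 9 mm high, 85 mm long; a plate on the floor pushed gently sideways against it is in line with the slot. The point: middle of that face with the insert centred (real one up to 9 mm either side), 21.5 mm from the middle. The left (+y) side is open for the claw up to 62 mm from the centre line.
- left_stop (a point): Hard stop across the end of the left slot, 46 mm in from the mouth; the point is on its face, at floor height, on the bin's centre line, axes as the bin. The plate's front end must come up to it.
- jaw_right_grip (a point): Centre of the right-hand jaw's upright black grip block: 30 mm long (x), 12 wide (y), its top 22 mm above this point; the jaw's underside 22 mm below. x points to the plain front end that goes into the slot, y left, z up. In this frame the plate spans x -24 to +60, y -20 to +20 mm. Fingertips 15 mm or more above the underside clear the lips and fence.
- jaw_right: Right-hand jaw, 0.1-0.2 kg, lying in the tray grip up: brass plate 84 x 40 x 6 mm (x, y, z), black grip block on its rear half, two screw heads near its plain front end (+x). At the rear an L-shaped claw, 6 mm thick, sticks out 24 mm to the right (-y) and turns forward: front end pointing away from you, it is on the right. Origin: underside, plate centre, 18 mm ahead of the grip centre.
- right_bin: Fixed orange bin on the robot's right, for the right-hand jaw: base 6 mm thick, walls 22 mm high at back and sides, front open. Origin on the bench under its centre line at the slot's mouth; x is the way in, y left, z up. On it a fixed white insert holds the slot, square to the bin but shifted sideways by anything from -9 to +9 mm along y: unmeasured, to be found by touch or sight.
- right_mouth (a point): Mouth of the right slot, at floor height (z 10 mm), on the bin's centre line; axes as the bin. The insert's real middle is up to 9 mm to either side. Slot 43 mm wide, 9 mm high, under two dark lips, 3 mm thick, 29 mm apart, from the mouth to x = 52 mm. No chamfers. Smooth floor from x = -85 mm to the stop. Fully home, the jaw's grip centre is at x -14, z +22 mm from this point.
- right_fence (a point): On the right insert's left (+y) side the slot's wall runs on in front of the mouth as a straight rigid fence, 9 mm high, 85 mm long; a plate on the floor pushed gently sideways against it is in line with the slot. The point: middle of that face with the insert centred (real one up to 9 mm either side), 21.5 mm from the middle. The right (-y) side is open for the claw up to 62 mm from the centre line.
- right_stop (a point): Hard stop across the end of the right slot, 46 mm in from the mouth; the point is on its face, at floor height, on the bin's centre line, axes as the bin. The plate's front end must come up to it.
- tray: Grey instrument tray 180 x 335 mm, fixed, floor 4 mm thick, rim 10 mm high; origin on the bench under its centre. The jaws start in it, side by side.
- petri_mid (a point): Bystander, loose: round clear culture dish with lid, 94 mm wide, 19 mm high; the point is about its middle. To be left where it is.
- jar_mid (a point): Bystander, loose: amber jar with cap, 60 mm wide, 85 mm high; the point is about its middle. To be left where it is.
- cup_mid (a point): Bystander, loose: small white ceramic cup, 48 mm wide, 35 mm high; the point is about its middle. To be left where it is.
- lens_mid (a point): Bystander, loose: dark microscope objective standing on its wide end, 42 mm wide, 46 mm high; the point is about its middle. To be left where it is.
- slide_box_mid (a point): Bystander, loose: grey slide box 85 x 100 x 34 mm; the point is about its middle. To be left where it is.
- driver_mid (a point): Bystander, loose: small screwdriver with green handle, 150 mm long; the point is about its middle. To be left where it is.
Things that resemble listed ones, but are neither listed nor needed, are in the scene too. What is shaped like the jaw_right but purple is not meant. What is shaped like the jaw_left but red is not meant.

How it is judged:
At the end, for the whole second after the job is handed in: Each jaw at rest under the lips of its own side's slot: front end within 4 mm of the stop, grip centre within 12 mm sideways of the bin's origin and 29 to 35 mm above the bench, in line with the bin within 0.10 rad, tilted less than 0.08 rad (x of jaw_left_grip in the frame of left_bin between -0.018 and -0.01 m and y of jaw_left_grip in the frame of left_bin between -0.012 and 0.012 m and z of jaw_left_grip in the frame of left_bin between 0.029 and 0.035 m and angle between the x axis of jaw_left_grip and the x axis of left_bin, either way round below 0.1 rad and angle between each of jaw_left_grip, jaw_right_grip's own z axis and vertical below 0.08 rad and linear speed of each of jaw_left, jaw_right below 0.01 m/s and x of jaw_right_grip in the frame of right_bin between -0.018 and -0.01 m and y of jaw_right_grip in the frame of right_bin between -0.012 and 0.012 m and z of jaw_right_grip in the frame of right_bin between 0.029 and 0.035 m and angle between the x axis of jaw_right_grip and the x axis of right_bin, either way round below 0.1 rad); the robot touches nothing.
It fails at once if a bystander (dish, jar, cup, objective, slide box or screwdriver) is moved by more than 25 mm (distance of any of petri_mid, jar_mid, cup_mid, lens_mid, slide_box_mid, driver_mid from where it was at the start of the episode above 0.025 m).
It also fails if it takes over 58 s, if anything falls off the work surface, if the arm or the gripper's body presses on something with over 40 N, if the wrist force passes 120 N, or if a joint passes its speed limit or range.

## Working session

There is one attempt and no reset: what is moved stays moved. The work goes in short steps, Python scripts to look and compute and a tool call to move; the robot and the scene stay as the last step left them, time stands still between calls to the robot, and variables do not carry over. Pictures are saved under pics/ and viewed, and the job is handed in when it is done.

Besides the shell and the picture viewer there is one more tool, called by a JSON object that holds its "api" and its "payload", one argument or row to a line. send_rows: Moves the arm, as the interface text tells. Its arguments: {"type":"object","properties":{"steps":{"type":"array"},"gripper":{"type":"number"},"force":{"type":"number"}},"required":["steps"]}

```bash
ls; mkdir -p pics; python3 - <<'E'
from rig import *
import cv2,numpy as np
o=get_obs();print(o)
for n in ["top","scene"]:
    p,d=camera(n);cv2.imwrite(f"pics/{n}0.png",p[:,:,::-1]);np.savez(f"{n}0.npz",p=p,d=d)
    c=camera_params(n);print(n,c)
print(camera_params("wrist"))
E
```

```text
pics
{'time': 0.0, 'q': array([-1.48649132e+00,  5.28479618e-01,  1.43385351e+00, -1.46102165e-05,
        1.18138543e+00, -1.78457658e-01]), 'joint_velocities': array([-9.02915086e-04,  1.93305383e-04,  6.93209965e-04,  3.64175749e-04,
       -1.81136515e-03,  8.93575788e-05]), 'joint_torque': array([-5.16972541e-04, -4.40046859e+01, -1.76590347e+01,  6.30801916e-02,
        5.80654631e-02, -1.78460418e-04]), 'position': array([ 0.16233299, -0.60282018,  0.22157888]), 'tool_rot': array([ 0.7010428 ,  0.09338651, -0.7009816 ,  0.09188449]), 'ft_force': array([-0.3121629 , -0.39429464, -0.35283784]), 'moment': array([ 0.00504947, -0.01801411,  0.0107966 ]), 'grip_width': 0.08720051736658202}
top {'intrinsics': array([[477.71902537,   0.        , 272.40698591],
       [  0.        , 477.71902537, 213.07610265],
       [  0.        ,   0.        ,   1.        ]]), 'position': array([0.36637718, 0.00831382, 1.06556305]), 'attitude': array([-0.69855567,  0.71068689, -0.06224709,  0.05540241])}
scene {'intrinsics': array([[392.63914704,   0.        , 284.93472787],
       [  0.        , 392.63914704, 218.13206862],
       [  0.        ,   0.        ,   1.        ]]), 'position': array([ 1.19938691, -0.15233988,  0.54793948]), 'attitude': array([ 0.69716844,  0.54639061, -0.29321274, -0.35977737])}
{'intrinsics': array([[297.64525909,   0.        , 279.75584764],
       [  0.        , 297.64525909, 210.08995921],
       [  0.        ,   0.        ,   1.        ]]), 'T_tool_cam': array([[-3.74137296e-04, -2.55793948e-01,  9.66731253e-01,
        -1.62661977e-01],
       [ 9.99999892e-01, -3.63914227e-04,  2.90722161e-04,
        -8.60542700e-04],
       [ 2.77442287e-04,  9.66731257e-01,  2.55794057e-01,
        -6.95517373e-02],
       [ 0.00000000e+00,  0.00000000e+00,  0.00000000e+00,
         1.00000000e+00]])}
```

View pics/top0.png

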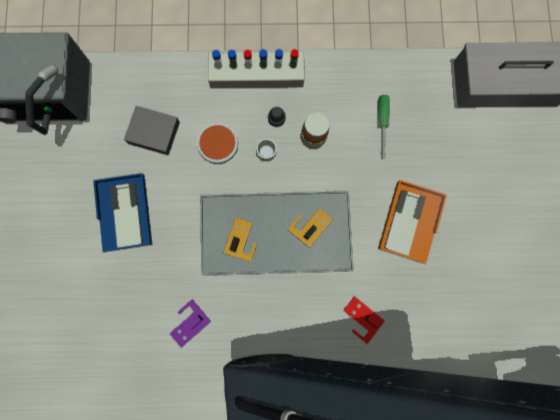

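View pics/scene0.png

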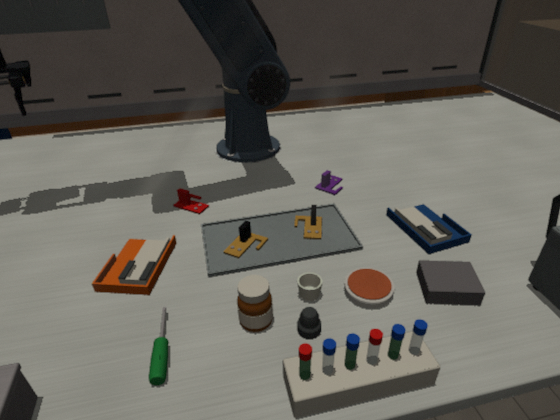

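```bash
cat > h.py <<'E'
from rig import *
import cv2,numpy as np
from scipy.spatial.transform import Rotation as R
def cam(n,o=None):
    c=camera_params(n);K=c['intrinsics']
    if n=='wrist':
        T=np.eye(4);T[:3,:3]=R.from_quat(o['tool_rot']).as_matrix();T[:3,3]=o['position']
        M=T@c['T_tool_cam'];return K,M[:3,:3],M[:3,3]
    return K,R.from_quat(c['attitude']).as_matrix(),np.array(c['position'])
def ray(C,u,v,z):
    K,A,p=C;d=A@np.linalg.solve(K,np.array([u,v,1.]));return p+d*(z-p[2])/d[2]
def back(C,d):
    K,A,p=C;v,u=np.mgrid[:d.shape[0],:d.shape[1]]
    P=np.stack([(u-K[0,2])/K[0,0]*d,(v-K[1,2])/K[1,1]*d,d],-1);return P@A.T+p
def proj(C,X):
    K,A,p=C;c=A.T@(np.asarray(X)-p);c=K@c;return c[:2]/c[2]
E
python3 - <<'E'
from h import *
p=np.load('top0.npz')['p'][:,:,::-1];d=np.load('top0.npz')['d']
a=cv2.resize(p[195:280,200:355],None,fx=5,fy=5,interpolation=cv2.INTER_CUBIC);cv2.imwrite('pics/c1.png',a)
b=np.hstack([cv2.resize(p[165:265,85:165],None,fx=4.5,fy=4.5,interpolation=cv2.INTER_CUBIC),cv2.resize(p[170:270,370:450],None,fx=4.5,fy=4.5,interpolation=cv2.INTER_CUBIC)]);cv2.imwrite('pics/c2.png',b)
C=cam('top');print(C);P=back(C,d)
for u,v in [(277,300),(240,255),(245,240),(236,244),(310,232),(270,240),(128,232),(404,230),(105,240)]:print(u,v,P[v,u].round(4))
E
```

```text
(array([[477.71902537,   0.        , 272.40698591],
       [  0.        , 477.71902537, 213.07610265],
       [  0.        ,   0.        ,   1.        ]]), array([[-0.0179011 , -0.98601143,  0.16571366],
       [-0.99980598,  0.01629056, -0.01107305],
       [ 0.00821859, -0.16587973, -0.98611174]]), array([0.36637718, 0.00831382, 1.06556305]))
277 300 [ 0.3518 -0.0103  0.0006]
240 255 [0.451  0.0696 0.0113]
245 240 [0.484  0.0583 0.012 ]
236 244 [0.4718 0.0759 0.0469]
310 232 [ 0.4949 -0.0831  0.0475]
270 240 [0.4838 0.0029 0.0054]
128 232 [0.5065 0.3179 0.0096]
404 230 [ 0.5008 -0.2971  0.0082]
105 240 [0.4899 0.3694 0.0059]
```

View pics/c1.png

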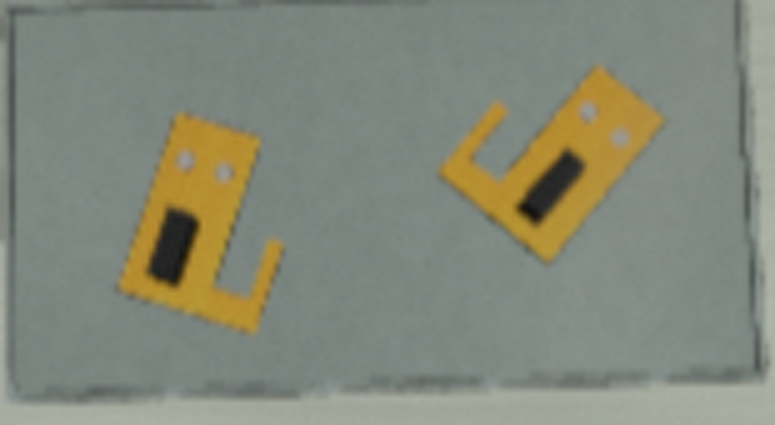

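View pics/c2.png

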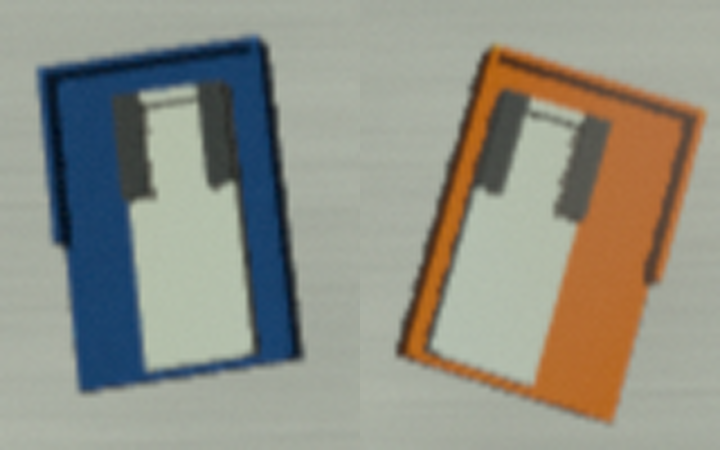

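```bash
cat > m.py <<'E'
from h import *
def rect(pts):
    (c,(w,h),a)=cv2.minAreaRect((np.asarray(pts)*1000).astype(np.float32));
    b=cv2.boxPoints((c,(w,h),a));e=[b[1]-b[0],b[2]-b[1]];L=max(e,key=np.linalg.norm)
    return np.array(c).round(1),sorted([round(w,1),round(h,1)]),round(np.degrees(np.arctan2(L[1],L[0])),1)
def onplane(C,m,z):
    vs,us=np.nonzero(m);return np.array([ray(C,u,v,z)[:2] for u,v in zip(us,vs)])
E
python3 - <<'E'
from m import *
f=np.load('top0.npz');p=f['p'];d=f['d'];C=cam('top');P=back(C,d)
hsv=cv2.cvtColor(p,cv2.COLOR_RGB2HSV)
Z=P[:,:,2]
for nm,(u0,u1) in {'R':(215,270),'L':(280,340)}.items():
    roi=np.zeros(Z.shape,bool);roi[200:270,u0:u1]=1
    g=roi&(hsv[:,:,2]<60);n,lab,st,_=cv2.connectedComponentsWithStats(g.astype(np.uint8));k=1+np.argmax(st[1:,4]);g=lab==k
    gt=g&(Z>0.04)
    br=roi&(abs(hsv[:,:,0].astype(int)-20)<8)&(hsv[:,:,1]>150)
    print(nm,'grip',rect(onplane(C,gt,.048)),Z[gt].mean(),gt.sum(),'brass',rect(onplane(C,br,.010)),np.median(Z[br]))
for nm,(u0,u1,v0,v1) in {'L':(88,158,168,258),'R':(372,452,172,270)}.items():
    roi=np.zeros(Z.shape,bool);roi[v0:v1,u0:u1]=1
    col=roi&(hsv[:,:,1]>120)
    print(nm,'bin',rect(onplane(C,col,.006)),np.median(Z[col]))
    lip=roi&(hsv[:,:,1]<90)&(hsv[:,:,2]<110)
    n,lab,st,_=cv2.connectedComponentsWithStats(lip.astype(np.uint8))
    for k in range(1,n):
        if st[k,4]>60: print(' lip',st[k],rect(onplane(C,lab==k,.022)),np.median(Z[lab==k]))
E
```

```text
R grip (array([471.8,  80.1]), [10.9, 28.4], np.float32(-18.8)) 0.048326904521344236 71 brass (array([486.5,  63.6]), [61.8, 81.4], np.float32(-18.6)) 0.010697508036416226
L grip (array([494.9, -83.1]), [9.1, 27.7], np.float32(-46.1)) 0.06670558594748435 56 brass (array([518.1, -86.2]), [61.4, 81.5], np.float32(-40.4)) 0.010862575060337165
L bin (array([553.3, 334.2]), [112.7, 164.1], np.float32(8.0)) 0.007338265535772104
 lip [143 174   9  71  83] (array([556.6, 273.2]), [4.2, 159.2], np.float32(7.1)) 0.006285153212383099
 lip [129 183  14  61 204] (array([547.5, 299.9]), [15.9, 137.5], np.float32(7.7)) 0.020992817681702247
 lip [110 185   9  26 151] (array([582.9, 347.1]), [15.6, 55.8], np.float32(7.7)) 0.022110400672387343
R bin (array([ 521. , -318.4]), [114.6, 166.2], np.float32(-19.1)) 0.007474966931884541
 lip [395 190  12  23 143] (array([ 564.2, -290.2]), [14.2, 51.6], np.float32(-19.9)) 0.022641365091502275
 lip [414 196  11  23 140] (array([ 550.2, -329.9]), [13.9, 52.3], np.float32(-17.5)) 0.022889182019642074
```

```bash
cat >> h.py <<'E'
def Rd(yaw):
    y=np.radians(yaw);f=np.array([np.cos(y),np.sin(y),0]);l=np.array([-np.sin(y),np.cos(y),0])
    return np.stack([[0,0,-1.],l,f],1)
def to(x,y,z,yaw,n=None):
    o=get_obs();R0=R.from_quat(o['tool_rot']).as_matrix();p0=o['position']
    D=np.array([x,y,z])-p0;rel=R0.T@Rd(yaw);rv=np.degrees(R.from_matrix(rel).as_rotvec())
    if n is None:n=int(np.ceil(max(np.linalg.norm(D)/.040,np.linalg.norm(rv)/6,1)))
    st=R.from_rotvec(np.radians(rv/n)).as_matrix();A=np.zeros((3,3));Q=np.eye(3)
    for i in range(n):A+=Q;Q=Q@st
    s=np.linalg.solve(A,R0.T@D)
    print('rows',n,'each',np.r_[s*100,rv/n/6].round(2),'| total dist',np.linalg.norm(D).round(4),'rot',rv.round(1))
def state():
    o=get_obs();M=R.from_quat(o['tool_rot']).as_matrix();f=M[:,2]
    print('t',round(o['time'],2),'pos',o['position'].round(4),'yaw',np.degrees(np.arctan2(f[1],f[0])).round(2),'tilt',np.degrees(np.arccos(-M[2,0])).round(2),'F',o['ft_force'].round(1),'grip',round(o['grip_width'],4),'q',o['q'].round(2))
E
python3 - <<'E'
from h import *
state()
to(.45,-.30,.20,-19)
E
```

```text
t 0.1 pos [ 0.1623 -0.6029  0.2217] yaw -164.94 tilt 0.11 F [-0.  -0.5 -0.1] grip 0.0867 q [-1.49  0.53  1.43 -0.    1.18 -0.18]
rows 25 each [ 0.09  1.39 -1.74 -0.97 -0.    0.  ] | total dist 0.4183 rot [-1.459e+02 -1.000e-01  0.000e+00]
```

```bash
python3 - <<'E'
from h import *
to(.485,-.285,.13,161)
E
```

```text
rows 12 each [ 0.77 -2.71 -2.7   0.47  0.    0.  ] | total dist 0.4621 rot [34.1  0.   0.1]
```

{"api": "send_rows", "payload": {
  "steps": [
    [[0.8, -2.7, -2.7, 0.47, 0, 0], [0.8, -2.7, -2.7, 0.47, 0, 0], [0.8, -2.7, -2.7, 0.47, 0, 0], [0.8, -2.7, -2.7, 0.47, 0, 0], [0.8, -2.7, -2.7, 0.47, 0, 0], [0.8, -2.7, -2.7, 0.47, 0, 0], [0.8, -2.7, -2.7, 0.47, 0, 0], [0.8, -2.7, -2.7, 0.47, 0, 0]]
  ]
}}

```text
time: 0.77
position: [0.3583, -0.3708, 0.1527]
tool_rot: [-0.704, 0.06, 0.706, 0.057]
ft_force: [0.4, -0.4, 1.0]
grip_width: 0.0871
```

```bash
python3 - <<'E'
from h import *
state();to(.485,-.285,.13,161)
E
```

```text
t 0.77 pos [ 0.3583 -0.3708  0.1527] yaw 170.53 tilt 0.33 F [ 0.4 -0.4  1. ] grip 0.0871 q [-1.02  0.48  1.78 -0.01  0.88  0.72]
rows 4 each [ 0.55 -2.81 -2.61  0.4   0.   -0.01] | total dist 0.1547 rot [ 9.5  0.1 -0.3]
```

{"api": "send_rows", "payload": {
  "steps": [
    [[0.5, -2.8, -2.6, 0.4, 0, 0], [0.5, -2.8, -2.6, 0.4, 0, 0], [0.5, -2.8, -2.6, 0.4, 0, 0], [0.5, -2.8, -2.6, 0.4, 0, 0], [0, 0, 0, 0, 0, 0]]
  ]
}}

```text
time: 1.18
position: [0.4925, -0.2737, 0.1278]
tool_rot: [-0.695, 0.119, 0.699, 0.119]
ft_force: [0.0, -0.4, -0.4]
grip_width: 0.0873
```

```bash
cat >> h.py <<'E'
def shot(tag):
    o=get_obs();p,d=camera('wrist');C=cam('wrist',o);cv2.imwrite(f'pics/{tag}.png',p[:,:,::-1])
    np.savez(f'{tag}.npz',p=p,d=d,K=C[0],A=C[1],t=C[2])
def load(tag):
    f=np.load(tag+'.npz');return f['p'],f['d'],(f['K'],f['A'],f['t'])
E
python3 - <<'E'
from h import *
state();shot('w1')
E
```

```text
t 1.18 pos [ 0.4925 -0.2737  0.1278] yaw 160.63 tilt 0.33 F [ 0.  -0.4 -0.4] grip 0.0873 q [-0.7   0.58  1.67 -0.    0.9   1.21]
```

View pics/w1.png

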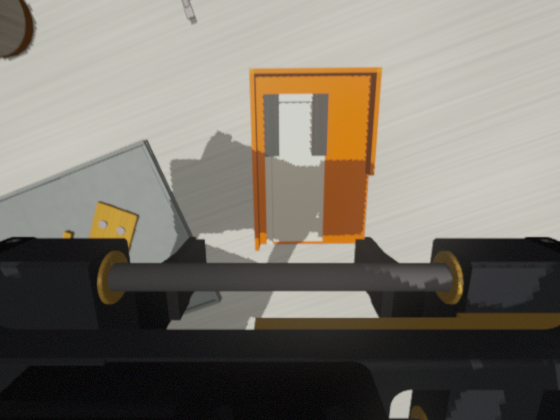

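```bash
cat > mb.py <<'E'
from m import *
import sys
def slot(tag,roi):
    p,d,C=load(tag);P=back(C,d);Z=P[:,:,2];hsv=cv2.cvtColor(p,cv2.COLOR_RGB2HSV)
    m=np.zeros(Z.shape,bool);u0,u1,v0,v1=roi;m[v0:v1,u0:u1]=1
    lip=m&(hsv[:,:,1]<90)&(hsv[:,:,2]<115)&(abs(Z-.022)<.0035)
    n,lab,st,_=cv2.connectedComponentsWithStats(lip.astype(np.uint8))
    for k in range(1,n):
        if st[k,4]>200:
            print(' lip',st[k],rect(onplane(C,lab==k,.022)),np.median(Z[lab==k]).round(4))
    print('bin outer (z>.02)',[rect(P[m&(abs(Z-.0215)<.003)&(hsv[:,:,1]>120)][:,:2])])
    return p,d,C,P,hsv
E
python3 - <<'E'
from mb import *
p,d,C,P,hsv=slot('w1',(240,390,60,255))
for v in (100,125,150): print(v,[(u,P[v,u,2].round(4).item(),hsv[v,u].tolist()) for u in range(255,335,4)])
for v in (180,215): print(v,[(u,P[v,u,2].round(4).item(),hsv[v,u].tolist()) for u in range(250,335,3)])
im=cv2.resize(p[60:255,235:390,::-1],None,fx=3.5,fy=3.0,interpolation=cv2.INTER_CUBIC);cv2.imwrite('pics/w1c.png',im)
E
```

```text
lip [264  95  14  62 766] (array([ 563.9, -290.1]), [11.0, 50.9], np.float32(-19.1)) 0.0226
 lip [312  95  15  60 815] (array([ 550.8, -329.8]), [11.9, 49.2], np.float32(-19.1)) 0.0226
bin outer (z>.02) [(array([ 519.6, -314.5]), [109.5, 160.4], np.float32(-19.1))]
100 [(255, 0.0079, [13, 163, 150]), (259, 0.006, [16, 191, 210]), (263, 0.0225, [13, 132, 166]), (267, 0.023, [19, 18, 112]), (271, 0.0249, [23, 19, 109]), (275, 0.0223, [21, 16, 109]), (279, 0.019, [34, 9, 189]), (283, 0.0182, [34, 9, 204]), (287, 0.0193, [34, 9, 203]), (291, 0.0185, [30, 8, 201]), (295, 0.0196, [30, 6, 200]), (299, 0.0193, [34, 9, 201]), (303, 0.0201, [30, 8, 199]), (307, 0.0201, [30, 9, 199]), (311, 0.0191, [26, 10, 196]), (315, 0.0227, [16, 26, 109]), (319, 0.021, [15, 28, 109]), (323, 0.0226, [16, 30, 109]), (327, 0.0238, [13, 55, 121]), (331, 0.0061, [17, 211, 210])]
125 [(255, 0.0164, [15, 179, 170]), (259, 0.0064, [17, 196, 210]), (263, 0.0066, [14, 171, 174]), (267, 0.0228, [26, 17, 108]), (271, 0.0228, [30, 15, 105]), (275, 0.0229, [30, 14, 107]), (279, 0.0106, [39, 9, 188]), (283, 0.0105, [35, 7
[... 2029 characters left out ...]
143]), (268, 0.0186, [19, 35, 139]), (271, 0.0189, [18, 34, 137]), (274, 0.0103, [19, 35, 139]), (277, 0.0102, [20, 33, 139]), (280, 0.0096, [18, 33, 138]), (283, 0.0103, [18, 33, 139]), (286, 0.0102, [19, 35, 139]), (289, 0.0104, [20, 33, 139]), (292, 0.0109, [20, 33, 139]), (295, 0.0116, [21, 35, 139]), (298, 0.0107, [21, 35, 139]), (301, 0.0097, [20, 33, 139]), (304, 0.0111, [20, 33, 138]), (307, 0.0096, [20, 33, 139]), (310, 0.0108, [20, 33, 138]), (313, 0.0116, [17, 35, 138]), (316, 0.0119, [24, 25, 164]), (319, 0.0105, [20, 32, 142]), (322, 0.0109, [15, 59, 139]), (325, 0.0075, [12, 202, 144]), (328, 0.0066, [12, 200, 144]), (331, 0.0063, [12, 200, 144]), (334, 0.0064, [12, 202, 143])]
```

View pics/w1c.png

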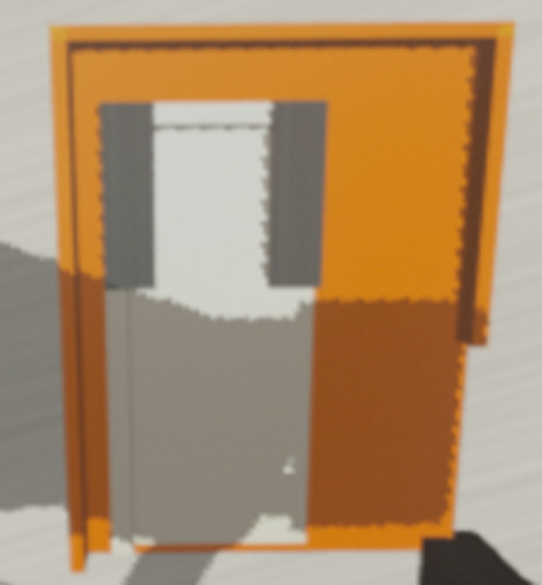

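```bash
python3 - <<'E'
from h import *
to(.40,0,.15,172)
E
```

```text
rows 8 each [-0.27 -3.05  1.95 -0.24  0.01 -0.  ] | total dist 0.2898 rot [-11.3   0.5  -0. ]
```

{"api": "send_rows", "payload": {
  "steps": [
    [[-0.3, -3.1, 2.0, -0.24, 0, 0], [-0.3, -3.1, 2.0, -0.24, 0, 0], [-0.3, -3.1, 2.0, -0.24, 0, 0], [-0.3, -3.1, 2.0, -0.24, 0, 0], [-0.3, -3.1, 2.0, -0.24, 0, 0], [-0.3, -3.1, 2.0, -0.24, 0, 0], [-0.3, -2.6, 1.8, -0.24, 0, 0], [0, 0, 0, 0, 0, 0]]
  ]
}}

```text
time: 1.9
position: [0.4029, -0.0334, 0.1473]
tool_rot: [-0.7, 0.057, 0.709, 0.055]
ft_force: [-0.6, 0.8, -0.2]
grip_width: 0.0872
```

```bash
python3 - <<'E'
from h import *
state();shot('w2')
E
```

```text
t 1.9 pos [ 0.4029 -0.0334  0.1473] yaw 170.95 tilt 0.77 F [-0.6  0.8 -0.2] grip 0.0872 q [-0.36  0.38  2.03 -0.01  0.74  1.38]
```

View pics/w2.png

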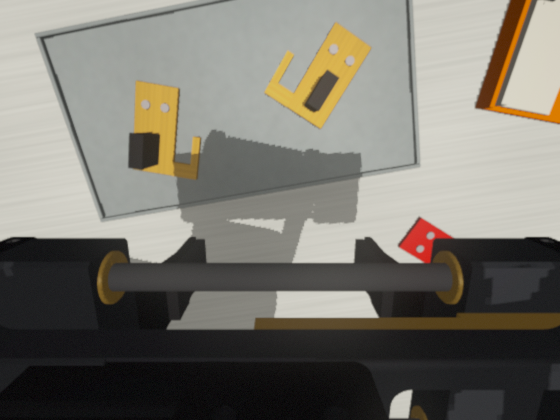

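```bash
cat > mj.py <<'E'
from m import *
def jaw(tag,roi,side):
    p,d,C=load(tag);P=back(C,d);Z=P[:,:,2];hsv=cv2.cvtColor(p,cv2.COLOR_RGB2HSV)
    m=np.zeros(Z.shape,bool);u0,u1,v0,v1=roi;m[v0:v1,u0:u1]=1
    br=m&(abs(hsv[:,:,0].astype(int)-20)<9)&(hsv[:,:,1]>130)
    zt=np.median(Z[br]);X=onplane(C,br,.010)*1000
    (c,(w,h),a)=cv2.minAreaRect(X.astype(np.float32));b=cv2.boxPoints((c,(w,h),a));e=[b[1]-b[0],b[2]-b[1]]
    L=max(e,key=np.linalg.norm);L/=np.linalg.norm(L)
    g=m&(hsv[:,:,2]<70)&(Z>.041)
    G=onplane(C,g,np.median(Z[g]))*1000
    gr=cv2.minAreaRect(G.astype(np.float32));gc=np.array(gr[0])
    if np.dot(gc-c,L)>0:L=-L
    l=np.array([-L[1],L[0]])
    s=1 if side=='L' else -1
    # bbox center: x = (60-24)/2=18 ; y= s*12 in grip frame
    est=np.array(c)-18*L-12*s*l
    print(side,'brass z',zt.round(4),'box',round(w,1),round(h,1),'yaw',np.degrees(np.arctan2(L[1],L[0])).round(2),'grip est from plate',est.round(1),'grip top',gc.round(1),np.sort(gr[1]).round(1),'z',np.median(Z[g]).round(4),g.sum())
E
python3 - <<'E'
from mj import *
jaw('w2',(255,385,10,140),'L');jaw('w2',(115,215,70,195),'R')
E
```

```text
L brass z 0.0107 box 62.7 83.0 yaw -40.55 grip est from plate [496.6 -83.4] grip top [485.7 -72.3] [1.3 8.6] z 0.0467 19
R brass z 0.0106 box 63.7 82.5 yaw -18.78 grip est from plate [473.1  80.9] grip top [473.2  79.7] [13.8 28.8] z 0.0483 538
```

```bash
python3 - <<'E'
from h import *
to(.4962,-.0833,.09,139.5)
E
```

```text
rows 6 each [ 0.95  0.16 -1.73  0.87  0.01 -0.01] | total dist 0.1177 rot [31.4  0.4 -0.5]
```

{"api": "send_rows", "payload": {
  "steps": [
    [[0.95, 0.15, -1.75, 0.87, 0, 0], [0.95, 0.15, -1.75, 0.87, 0, 0], [0.95, 0.15, -1.75, 0.87, 0, 0], [0.95, 0.15, -1.75, 0.87, 0, 0], [0.95, 0.15, -1.75, 0.87, 0, 0], [0.95, 0.15, -1.75, 0.87, 0, 0], [0, 0, 0, 0, 0, 0]]
  ]
}}

```text
time: 2.53
position: [0.5039, -0.0977, 0.0888]
tool_rot: [0.661, -0.259, -0.658, -0.251]
ft_force: [-0.1, -0.6, -0.3]
grip_width: 0.0867
```

```bash
python3 - <<'E'
from h import *
state();shot('w3');to(.4962,-.0833,.09,139.5);to(.4962,-.0833,.0215,139.5,4)
E
```

```text
t 2.53 pos [ 0.5039 -0.0977  0.0888] yaw 137.68 tilt 0.66 F [-0.1 -0.6 -0.3] grip 0.0867 q [-0.4   0.59  1.83 -0.02  0.72  1.92]
rows 1 each [-0.09 -0.58  1.33 -0.27 -0.05 -0.09] | total dist 0.0146 rot [-1.6 -0.3 -0.5]
rows 4 each [ 1.69 -0.16  0.34 -0.07 -0.01 -0.02] | total dist 0.0692 rot [-1.6 -0.3 -0.5]
```

View pics/w3.png

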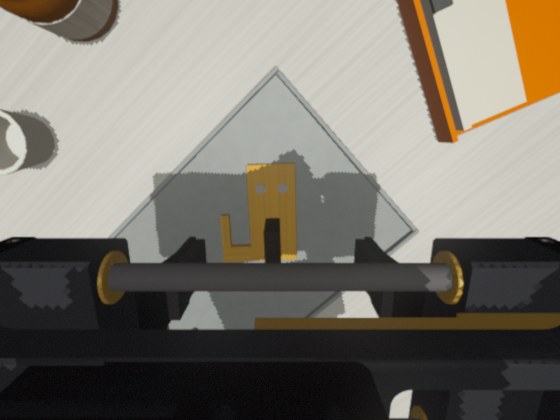

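{"api": "send_rows", "payload": {
  "steps": [
    [[0, -0.55, 1.3, -0.27, -0.05, -0.09], [1.5, 0, 0, 0, 0, 0], [1.5, 0, 0, 0, 0, 0], [1, 0, 0, 0, 0, 0], [0, 0, 0, 0, 0, 0]]
  ]
}}

```text
time: 3.0
position: [0.4934, -0.087, 0.0498]
tool_rot: [-0.664, 0.243, 0.664, 0.243]
ft_force: [0.1, 0.6, 0.1]
grip_width: 0.0869
```

```bash
python3 - <<'E'
from h import *
state();to(.4962,-.0833,.0215,139.5)
E
```

```text
t 3.0 pos [ 0.4934 -0.087   0.0498] yaw 139.8 tilt 0.04 F [0.1 0.6 0.1] grip 0.0869 q [-0.4   0.65  1.88  0.    0.61  1.87]
rows 1 each [ 2.83 -0.46  0.02  0.05  0.01 -0.  ] | total dist 0.0286 rot [ 0.3  0.  -0. ]
```

{"api": "send_rows", "payload": {
  "steps": [
    [[1.4, -0.45, 0, 0, 0, 0], [1.4, 0, 0, 0, 0, 0], [0, 0, 0, 0, 0, 0]]
  ]
}}

```text
time: 3.25
position: [0.4957, -0.0842, 0.0227]
tool_rot: [-0.664, 0.242, 0.664, 0.242]
ft_force: [1.3, 0.3, 0.2]
grip_width: 0.0873
```

```bash
python3 - <<'E'
from h import *
state();to(.4962,-.0833,.0215,139.5)
E
```

```text
t 3.25 pos [ 0.4957 -0.0842  0.0227] yaw 139.91 tilt 0.01 F [1.3 0.3 0.2] grip 0.0873 q [-0.39  0.71  1.88 -0.    0.55  1.88]
rows 1 each [ 0.12 -0.11  0.02  0.07 -0.   -0.  ] | total dist 0.0016 rot [ 0.4 -0.  -0. ]
```

{"api": "send_rows", "payload": {
  "steps": [
    [[0.1, -0.1, 0, 0, 0, 0], [0, 0, 0, 0, 0, 0], [0, 0, 0, 0, 0, 0], [0, 0, 0, 0, 0, 0], [0, 0, 0, 0, 0, 0], [0, 0, 0, 0, 0, 0], [0, 0, 0, 0, 0, 0], [0, 0, 0, 0, 0, 0]]
  ],
  "gripper": 1,
  "force": 30
}}

```text
time: 3.92
position: [0.4977, -0.0844, 0.0261]
tool_rot: [0.666, -0.242, -0.663, -0.242]
ft_force: [-1.0, -0.3, 0.3]
grip_width: 0.0419
```

```bash
python3 - <<'E'
from h import *
state()
E
```

```text
t 3.92 pos [ 0.4977 -0.0844  0.0261] yaw 140.0 tilt 0.31 F [-1.  -0.3  0.3] grip 0.0419 q [-0.39  0.7   1.88 -0.    0.56  1.88]
```

{"api": "send_rows", "payload": {
  "steps": [
    [[0.4, 0, 0.15, 0, 0, 0], [0, 0, 0, 0, 0, 0], [0, 0, 0, 0, 0, 0], [0, 0, 0, 0, 0, 0], [0, 0, 0, 0, 0, 0], [0, 0, 0, 0, 0, 0], [0, 0, 0, 0, 0, 0]]
  ]
}}

```text
time: 4.5
position: [0.4963, -0.0833, 0.0216]
tool_rot: [0.666, -0.242, -0.663, -0.241]
ft_force: [0.4, -0.5, -1.4]
grip_width: 0.0117
```

```bash
python3 - <<'E'
from h import *
state()
E
```

```text
t 4.5 pos [ 0.4963 -0.0833  0.0216] yaw 140.03 tilt 0.29 F [ 0.4 -0.5 -1.4] grip 0.0117 q [-0.39  0.71  1.88 -0.    0.54  1.88]
```

{"api": "send_rows", "payload": {
  "steps": [
    [[-2.5, 0, 0, 0, 0, 0], [-2.5, 0, 0, 0, 0, 0], [-2.5, 0, 0, 0, 0, 0], [-2.5, 0, 0, 0, 0, 0], [0, 0, 0, 0, 0, 0]]
  ]
}}

```text
time: 4.92
position: [0.4932, -0.0821, 0.1218]
tool_rot: [-0.662, 0.242, 0.667, 0.242]
ft_force: [1.7, -0.3, -1.7]
grip_width: 0.0117
```

```bash
python3 - <<'E'
from h import *
state();to(.46,.31,.12,187.7,10);shot('w4')
E
```

```text
t 4.92 pos [ 0.4932 -0.0821  0.1218] yaw 139.99 tilt 0.34 F [ 1.7 -0.3 -1.7] grip 0.0117 q [-0.39  0.52  1.83 -0.    0.79  1.88]
rows 10 each [ 0.02 -3.72  1.61 -0.8   0.01  0.  ] | total dist 0.3935 rot [-47.7   0.3   0. ]
```

View pics/w4.png

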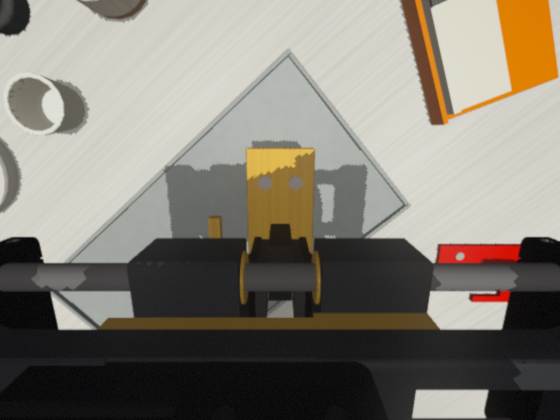

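{"api": "send_rows", "payload": {
  "steps": [
    [[0, -3.7, 1.6, -0.8, 0, 0], [0, -3.7, 1.6, -0.8, 0, 0], [0, -3.7, 1.6, -0.8, 0, 0], [0, -3.7, 1.6, -0.8, 0, 0], [0, -3.7, 1.6, -0.8, 0, 0], [0, -3.7, 1.6, -0.8, 0, 0], [0, -3.7, 1.6, -0.8, 0, 0], [0, -3.0, 1.4, -0.8, 0, 0]]
  ]
}}

```text
time: 5.63
position: [0.492, 0.2299, 0.1098]
tool_rot: [-0.702, 0.006, 0.713, 0.006]
ft_force: [-0.1, -0.5, -1.0]
grip_width: 0.0116
```

```bash
python3 - <<'E'
from h import *
state();to(.46,.31,.12,187.7)
E
```

```text
t 5.63 pos [0.492  0.2299 0.1098] yaw 179.0 tilt 0.9 F [-0.1 -0.5 -1. ] grip 0.0116 q [0.23 0.59 1.73 0.01 0.84 1.81]
rows 3 each [-0.33 -2.7   0.98 -0.48  0.05  0.  ] | total dist 0.0868 rot [-8.7  0.9  0.1]
```

{"api": "send_rows", "payload": {
  "steps": [
    [[-0.4, -2.7, 1.0, -0.5, 0.05, 0], [-0.4, -2.5, 1.0, -0.5, 0.05, 0], [-0.4, -2.0, 1.0, -0.4, 0.05, 0], [0, 0, 0, 0, 0, 0], [0, 0, 0, 0, 0, 0]]
  ]
}}

```text
time: 6.05
position: [0.4483, 0.3094, 0.1125]
tool_rot: [-0.699, -0.052, 0.711, -0.054]
ft_force: [0.4, 0.5, -0.9]
grip_width: 0.0117
```

```bash
python3 - <<'E'
from h import *
state();to(.46,.31,.12,187.7);shot('w5');state()
E
```

```text
t 6.05 pos [0.4483 0.3094 0.1125] yaw -171.41 tilt 0.97 F [ 0.4  0.5 -0.9] grip 0.0117 q [0.4  0.58 1.72 0.   0.85 1.81]
rows 1 each [-0.77  0.11 -1.15  0.15  0.16 -0.01] | total dist 0.0139 rot [ 0.9  1.  -0. ]
t 6.1 pos [0.4479 0.309  0.1123] yaw -171.47 tilt 1.05 F [-0.5 -0.2 -1.5] grip 0.0119 q [0.4  0.58 1.72 0.01 0.85 1.81]
```

View pics/w5.png

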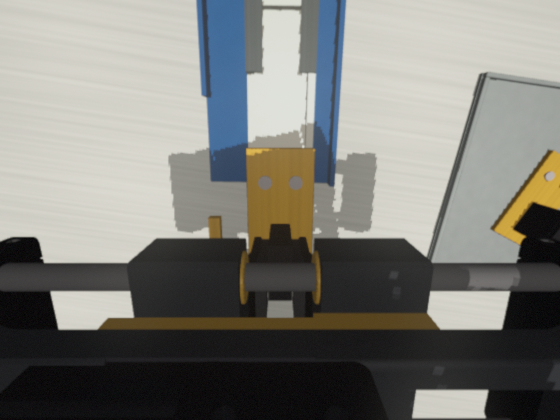

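```bash
cat > ms.py <<'E'
from m import *
def slot2(tag,roi,yawguess,rows):
    p,d,C=load(tag);P=back(C,d);Z=P[:,:,2];hsv=cv2.cvtColor(p,cv2.COLOR_RGB2HSV)
    u0,u1=roi;E={k:[] for k in ('lo','li','ri','ro')}
    for v in rows:
        dk=(hsv[v,u0:u1,1]<110)&(hsv[v,u0:u1,2]<140)&(Z[v,u0:u1]>.0165)
        s=np.nonzero(dk)[0]+u0
        if len(s)<6: continue
        j=np.argmax(np.diff(s))
        for k,u in zip(('lo','li','ri','ro'),(s[0]-.5,s[j]+.5,s[j+1]-.5,s[-1]+.5)):E[k].append(ray(C,u,v,.022)[:2]*1000)
    y=np.radians(yawguess);f=np.array([np.cos(y),np.sin(y)]);l=np.array([-f[1],f[0]])
    res={}
    for k in E:
        X=np.array(E[k]);vx,vy,x0,y0=cv2.fitLine(X.astype(np.float32),cv2.DIST_HUBER,0,.01,.01).ravel()
        res[k]=np.median(X@l);print(k,'yaw',((np.degrees(np.arctan2(vy,vx))+90)%180-90).round(2),'lat med',res[k].round(2),'std',np.std(X@l).round(2))
    print('gap',(res['li']-res['ri']).round(1),'mid lat',((res['li']+res['ri'])/2).round(2),((res['lo']+res['ro'])/2).round(2))
    return p,d,C,P,hsv,f,l
E
python3 - <<'E'
from ms import *
print("LEFT")
p,d,C,P,hsv,f,l=slot2('w5',(244,320),8,range(16,68))
for u in (252,256,308,312):
    print(u,[(v,int(hsv[v,u,2]),P[v,u,2].round(4).item()) for v in range(66,80,1)])
    
print("bin left edge pts"); 
for v in range(100,175,15):
    r=[u for u in range(190,345) if abs(int(hsv[v,u,0])-110)<15 and hsv[v,u,1]>120]
    w=[u for u in range(225,340) if hsv[v,u,1]<60 ]
    print(v,r[0],r[-1],w[0],w[-1],'Zs',P[v,r[0]+3,2].round(4),P[v,r[-1]-2,2].round(4),[P[v,u,2].round(3).item() for u in range(244,320,4)])
print("RIGHT");slot2('w1',(262,330),-19.1,range(106,150))
# held plate in tool frame
for t in('w4','w5'):
    p,d,C=load(t);hs=cv2.cvtColor(p,cv2.COLOR_RGB2HSV);br=(abs(hs[:,:,0].astype(int)-20)<9)&(hs[:,:,1]>120)
    Pc=back((C[0],np.eye(3),np.zeros(3)),d);T=camera_params('wrist')['T_tool_cam']
    v0=[np.nonzero(br[130:200,u])[0][0]+130 for u in range(252,310,4)]
    us=[(np.nonzero(br[v,240:325])[0][0]+240-.5,np.nonzero(br[v,240:325])[0][-1]+240.5) for v in range(160,225,8)]
    xt=np.median((Pc[165:220,255:305]@T[:3,:3].T+T[:3,3])[:,:,0])
    def rt(u,v):
        dd=T[:3,:3]@np.linalg.solve(C[0],[u,v,1.]);return T[:3,3]+dd*(xt-T[0,3])/dd[0]
    print(t,'plate top x_tool',xt.round(4),'front z',[rt(u,v-.5)[2].round(4) for u,v in zip(range(252,310,4),v0)][::5],'sides y',[(rt(a,v)[1].round(4),rt(b,v)[1].round(4)) for (a,b),v in zip(us,range(160,225,8))][::2])
E
```

```text
LEFT
lo yaw 6.73 lat med 272.78 std 0.23
li yaw 7.62 lat med 259.89 std 0.07
ri yaw 7.68 lat med 230.61 std 0.3
ro yaw 7.99 lat med 217.66 std 0.22
gap 29.3 mid lat 245.25 245.22
252 [(66, 118, 0.0238), (67, 117, 0.0224), (68, 117, 0.022), (69, 117, 0.022), (70, 113, 0.0222), (71, 105, 0.0231), (72, 104, 0.018), (73, 148, 0.0126), (74, 198, 0.0108), (75, 221, 0.0093), (76, 223, 0.0112), (77, 223, 0.0102), (78, 223, 0.0099), (79, 224, 0.2739)]
256 [(66, 118, 0.0215), (67, 118, 0.0214), (68, 117, 0.022), (69, 117, 0.0235), (70, 116, 0.023), (71, 116, 0.0221), (72, 151, 0.0097), (73, 196, 0.0092), (74, 217, 0.0105), (75, 222, 0.0108), (76, 223, 0.012), (77, 223, 0.0115), (78, 223, 0.011), (79, 223, 0.0108)]
308 [(66, 120, 0.0229), (67, 122, 0.0223), (68, 122, 0.0233), (69, 122, 0.0221), (70, 122, 0.0221), (71, 119, 0.0223), (72, 135, 0.0224), (73, 176, 0.0196), (74, 201, 0.0184), (75, 204, 0.0203), (76, 204, 0.0203), (77, 204, 0.02), (78, 204, 0.0201), (79, 206, 0.0207)]
312 [(66, 120, 0.022), (67, 122, 0.0224), (68, 122, 0.0225), (69, 122, 0.023), (70, 122, 0.0225), (71, 121, 0.0235), 
[... 1109 characters left out ...]
 -19.01 lat med -138.14 std 0.27
gap 28.6 mid lat -110.55 -111.0
w4 plate top x_tool 0.0111 front z [np.float64(-0.0605), np.float64(-0.0605), np.float64(-0.0605)] sides y [(np.float64(-0.02), np.float64(0.0187)), (np.float64(-0.0203), np.float64(0.019)), (np.float64(-0.0206), np.float64(0.0187)), (np.float64(-0.0202), np.float64(0.019)), (np.float64(-0.0205), np.float64(0.0186))]
w5 plate top x_tool 0.0111 front z [np.float64(-0.0605), np.float64(-0.0605), np.float64(-0.0599)] sides y [(np.float64(-0.02), np.float64(0.0187)), (np.float64(-0.0203), np.float64(0.019)), (np.float64(-0.02), np.float64(0.0187)), (np.float64(-0.0202), np.float64(0.019)), (np.float64(-0.0205), np.float64(0.0186))]
```

```bash
cat >> h.py <<'E'
YL=7.8
def fl(yaw):
    y=np.radians(yaw);return np.array([np.cos(y),np.sin(y)]),np.array([-np.sin(y),np.cos(y)])
E
python3 - <<'E'
from h import *
p,d,C=load('w5')
a=ray(C,254,72.5,.022);b=ray(C,310,72.5,.022)
f,l=fl(8);m=(a[:2]+b[:2])/2
lip=ray(C,282,40,.022)[:2]
for y in (7.6,7.8,8.0):
    f2,l2=fl(y);q=lip+l*(0.24525-lip@l)  # mid point at lip region
    print(y,'mouth along',(m@f2).round(4),'mid lat',(q@l2).round(4))
E
```

```text
7.6 mouth along 0.5975 mid lat 0.2496
7.8 mouth along 0.5984 mid lat 0.2474
8.0 mouth along 0.5992 mid lat 0.2452
```

```bash
cat >> h.py <<'E'
BINS={'L':(7.8,.5984,.2474),'R':None}
def tb(b,x,y,z,n=None):
    yaw,ml,mm=BINS[b];f,l=fl(yaw);w=f*(ml+x/1000)+l*(mm+y/1000)
    to(w[0],w[1],z,yaw+180,n)
def sb(b):
    yaw,ml,mm=BINS[b];f,l=fl(yaw);o=get_obs();p=o['position'][:2];F=o['ft_force']
    print('BIN x %.1f y %.1f z %.1f'%((p@f-ml)*1000,(p@l-mm)*1000,o['position'][2]*1000),'F along %.1f lat %.1f z %.1f'%(F[:2]@f,F[:2]@l,F[2]));state()
E
python3 - <<'E'
from h import *
sb('L');tb('L',-70,1.2,.06)
E
```

```text
BIN x -112.7 y -2.0 z 112.3 F along -0.5 lat -0.1 z -1.5
t 6.1 pos [0.4479 0.309  0.1123] yaw -171.47 tilt 1.05 F [-0.5 -0.2 -1.5] grip 0.0119 q [0.4  0.58 1.72 0.01 0.85 1.81]
rows 2 each [ 2.59 -0.14 -2.17  0.06  0.09 -0.  ] | total dist 0.0676 rot [ 0.7  1.  -0. ]
```

{"api": "send_rows", "payload": {
  "steps": [
    [[1.2, -0.1, -1.4, 0.06, 0.09, 0], [1.6, -0.1, -1.5, 0.06, 0.08, 0], [1.2, -0.1, -1.2, 0, 0, 0], [0.8, 0, 0, 0, 0, 0], [0, 0, 0, 0, 0, 0], [0, 0, 0, 0, 0, 0]]
  ]
}}

```text
time: 6.6
position: [0.4886, 0.3109, 0.0571]
tool_rot: [-0.703, -0.043, 0.709, -0.046]
ft_force: [0.5, 0.9, -0.9]
grip_width: 0.0115
```

```bash
python3 - <<'E'
from h import *
sb('L');tb('L',-70,1.2,.04);shot('w6')
E
```

```text
BIN x -72.1 y -5.7 z 57.1 F along 0.6 lat 0.8 z -0.9
t 6.6 pos [0.4886 0.3109 0.0571] yaw -172.77 tilt 0.52 F [ 0.5  0.9 -0.9] grip 0.0115 q [ 0.37  0.7   1.67 -0.    0.78  1.82]
rows 1 each [ 1.7  -0.7  -0.22 -0.09  0.08 -0.04] | total dist 0.0185 rot [-0.6  0.5 -0.2]
```

View pics/w6.png

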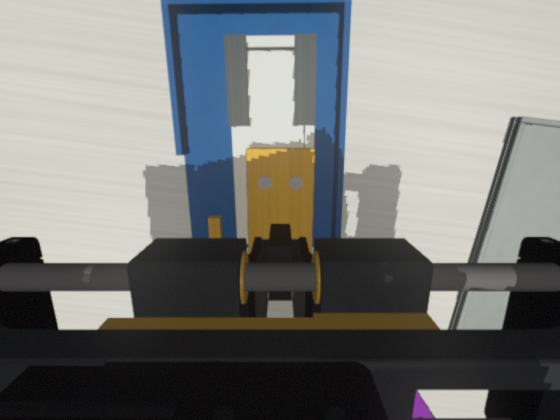

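```bash
python3 - <<'E'
from ms import *
p,d,C,P,hsv,f,l=slot2('w6',(224,320),7.8,range(55,122))
for u in (236,306): print(u,[(v,int(hsv[v,u,2])) for v in range(118,134)])
a=ray(C,236,125.5,.022);b=ray(C,306,125.5,.022)
print('mouth along',a[:2]@f,b[:2]@f)
E
```

```text
lo yaw 7.79 lat med 274.68 std 0.18
li yaw 7.83 lat med 261.61 std 0.19
ri yaw 7.97 lat med 232.34 std 0.29
ro yaw 7.81 lat med 219.72 std 0.17
gap 29.3 mid lat 246.98 247.2
236 [(118, 115), (119, 114), (120, 113), (121, 114), (122, 114), (123, 114), (124, 115), (125, 131), (126, 179), (127, 214), (128, 223), (129, 223), (130, 224), (131, 223), (132, 223), (133, 223)]
306 [(118, 118), (119, 117), (120, 117), (121, 116), (122, 117), (123, 119), (124, 137), (125, 185), (126, 217), (127, 220), (128, 221), (129, 221), (130, 222), (131, 222), (132, 223), (133, 222)]
mouth along 0.5992966314225429 0.5988445248411096
```

{"api": "send_rows", "payload": {
  "steps": [
    [[0.5, -0.7, -0.1, -0.1, 0.08, -0.03], [0, 0, 0, 0, 0, 0], [0, 0, 0, 0, 0, 0]]
  ]
}}

```text
time: 6.9
position: [0.4872, 0.3174, 0.0527]
tool_rot: [-0.705, -0.048, 0.706, -0.048]
ft_force: [-0.9, -0.2, -1.2]
grip_width: 0.0119
```

```bash
python3 - <<'E'
from h import *
sb('L');tb('L',-70,1.2,.032)
E
```

```text
BIN x -72.6 y 0.9 z 52.7 F along -0.9 lat -0.0 z -1.2
t 6.9 pos [0.4872 0.3174 0.0527] yaw -172.17 tilt 0.04 F [-0.9 -0.2 -1.2] grip 0.0119 q [ 0.39  0.71  1.67 -0.    0.76  1.82]
rows 1 each [ 2.07 -0.03 -0.26  0.    0.   -0.01] | total dist 0.0209 rot [ 0.  0. -0.]
```

Consistent (yaw 7.8, mid .2470, mouth .599). Lower to just above the floor.

{"api": "send_rows", "payload": {
  "steps": [
    [[1.2, -0.05, 0, 0, 0, 0], [0.8, 0, 0, 0, 0, 0], [0, 0, 0, 0, 0, 0], [0, 0, 0, 0, 0, 0]]
  ]
}}

```text
time: 7.23
position: [0.4867, 0.3188, 0.032]
tool_rot: [0.706, 0.049, -0.705, 0.049]
ft_force: [-0.1, 0.0, -0.8]
grip_width: 0.0119
```

```bash
python3 - <<'E'
from h import *
sb('L');tb('L',-70,1.2,.027)
E
```

```text
BIN x -72.9 y 2.4 z 32.0 F along -0.1 lat 0.0 z -0.8
t 7.23 pos [0.4867 0.3188 0.032 ] yaw -172.09 tilt 0.08 F [-0.1  0.  -0.8] grip 0.0119 q [ 0.39  0.74  1.68 -0.    0.72  1.82]
rows 1 each [ 0.5   0.12 -0.29  0.02 -0.01 -0.  ] | total dist 0.0059 rot [ 0.1 -0.1 -0. ]
```

{"api": "send_rows", "payload": {
  "steps": [
    [[0.35, 0, -0.2, 0, 0, 0], [0.15, 0, 0, 0, 0, 0], [0, 0, 0, 0, 0, 0]]
  ]
}}

```text
time: 7.48
position: [0.4891, 0.3192, 0.0279]
tool_rot: [0.706, 0.049, -0.705, 0.049]
ft_force: [0.4, -0.3, -2.2]
grip_width: 0.0119
```

```bash
python3 - <<'E'
from h import *
sb('L')
E
```

```text
BIN x -70.5 y 2.5 z 27.9 F along 0.4 lat -0.4 z -2.2
t 7.48 pos [0.4891 0.3192 0.0279] yaw -172.05 tilt 0.11 F [ 0.4 -0.3 -2.2] grip 0.0119 q [ 0.39  0.75  1.67 -0.    0.72  1.82]
```

Touch down with tiny steps, yaw trimmed.

{"api": "send_rows", "payload": {
  "steps": [
    [[0.1, 0, 0, 0.02, 0, 0], [0.06, 0, 0, 0, 0, 0], [0.05, 0, 0, 0, 0, 0]]
  ]
}}

```text
time: 7.73
position: [0.4896, 0.3194, 0.0276]
tool_rot: [0.706, 0.048, -0.704, 0.048]
ft_force: [-0.5, -1.5, 4.5]
grip_width: 0.012
```

```bash
python3 - <<'E'
from h import *
sb('L')
E
```

```text
BIN x -70.0 y 2.6 z 27.6 F along -0.7 lat -1.5 z 4.5
t 7.73 pos [0.4896 0.3194 0.0276] yaw -172.17 tilt 0.17 F [-0.5 -1.5  4.5] grip 0.012 q [ 0.39  0.75  1.67 -0.    0.71  1.82]
```

{"api": "send_rows", "payload": {
  "steps": [
    [[0, 0.2, 0, 0, 0, 0], [0, 0.15, 0, 0, 0, 0], [0, 0.05, 0, 0, 0, 0]]
  ]
}}

```text
time: 7.98
position: [0.4907, 0.316, 0.0276]
tool_rot: [0.707, 0.049, -0.704, 0.047]
ft_force: [-1.6, 3.2, 3.3]
grip_width: 0.0119
```

```bash
python3 - <<'E'
from h import *
sb('L')
E
```

```text
BIN x -69.3 y -0.9 z 27.6 F along -1.1 lat 3.4 z 3.3
t 7.98 pos [0.4907 0.316  0.0276] yaw -172.2 tilt 0.28 F [-1.6  3.2  3.3] grip 0.0119 q [0.38 0.75 1.68 0.   0.71 1.82]
```

{"api": "send_rows", "payload": {
  "steps": [
    [[0, 0.1, 0, 0, 0.04, 0], [0, 0.08, 0, 0, 0, 0]]
  ]
}}

```text
time: 8.15
position: [0.4914, 0.3148, 0.0277]
tool_rot: [0.709, 0.049, -0.702, 0.047]
ft_force: [-0.4, 1.3, 1.1]
grip_width: 0.0117
```

```bash
python3 - <<'E'
from h import *
sb('L')
E
```

```text
BIN x -68.8 y -2.2 z 27.7 F along -0.2 lat 1.3 z 1.1
t 8.15 pos [0.4914 0.3148 0.0277] yaw -172.26 tilt 0.6 F [-0.4  1.3  1.1] grip 0.0117 q [0.38 0.75 1.68 0.   0.7  1.81]
```

```bash
python3 - <<'E'
from h import *
tb('L',-68,-3,.0275,1)
E
```

```text
rows 1 each [ 0.02  0.08 -0.08 -0.01 -0.1   0.03] | total dist 0.0011 rot [-0.1 -0.6  0.2]
```

{"api": "send_rows", "payload": {
  "steps": [
    [[0.03, 0.1, 0, 0, -0.09, 0.03], [0.03, 0.1, 0, 0, 0, 0], [0.02, 0.05, 0, 0, 0, 0]]
  ]
}}

```text
time: 8.4
position: [0.4913, 0.3144, 0.0277]
tool_rot: [0.706, 0.049, -0.705, 0.047]
ft_force: [-1.4, 2.3, 2.5]
grip_width: 0.0119
```

```bash
python3 - <<'E'
from h import *
sb('L');tb('L',-68,-3,.0275,1);shot('w7')
E
```

```text
BIN x -68.9 y -2.5 z 27.7 F along -1.1 lat 2.5 z 2.5
t 8.4 pos [0.4913 0.3144 0.0277] yaw -172.28 tilt 0.17 F [-1.4  2.3  2.5] grip 0.0119 q [0.38 0.75 1.68 0.   0.71 1.81]
rows 1 each [ 0.02  0.05 -0.09 -0.01 -0.01  0.03] | total dist 0.001 rot [-0.1 -0.   0.2]
```

View pics/w7.png

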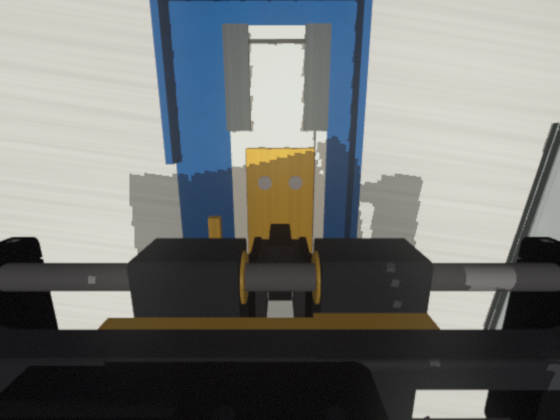

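{"api": "send_rows", "payload": {
  "steps": [
    [[0, 0, -0.6, 0, 0, 0.03], [0, 0, -0.6, 0, 0, 0], [0, 0, -0.6, 0, 0, 0], [0, 0, 0, 0, 0, 0]]
  ]
}}

```text
time: 8.78
position: [0.4979, 0.3154, 0.028]
tool_rot: [-0.697, -0.046, 0.714, -0.049]
ft_force: [2.4, 1.2, -0.0]
grip_width: 0.0118
```

```bash
python3 - <<'E'
from h import *
sb('L');tb('L',-14,-2.5,.0277)
E
```

```text
BIN x -62.3 y -2.5 z 28.0 F along 2.6 lat 0.9 z -0.0
t 8.78 pos [0.4979 0.3154 0.028 ] yaw -172.27 tilt 1.42 F [ 2.4  1.2 -0. ] grip 0.0118 q [0.37 0.76 1.64 0.   0.77 1.81]
rows 2 each [-0.03 -0.   -2.42 -0.01  0.12 -0.02] | total dist 0.0483 rot [-0.1  1.4 -0.2]
```

{"api": "send_rows", "payload": {
  "steps": [
    [[0, 0, 0, 0, 0.2, -0.02], [0, 0, -0.1, 0, 0, 0]]
  ]
}}

```text
time: 8.95
position: [0.4986, 0.3154, 0.0277]
tool_rot: [-0.704, -0.047, 0.707, -0.048]
ft_force: [-3.8, 3.7, 4.6]
grip_width: 0.0116
```

```bash
python3 - <<'E'
from h import *
sb('L');tb('L',-14,-2.5,.0277);shot('w8')
E
```

```text
BIN x -61.6 y -2.5 z 27.7 F along -3.3 lat 4.2 z 4.6
t 8.95 pos [0.4986 0.3154 0.0277] yaw -172.28 tilt 0.27 F [-3.8  3.7  4.6] grip 0.0116 q [ 0.38  0.76  1.65 -0.    0.74  1.81]
rows 2 each [-0.01 -0.   -2.38 -0.01  0.02 -0.01] | total dist 0.0476 rot [-0.1  0.3 -0.1]
```

View pics/w8.png

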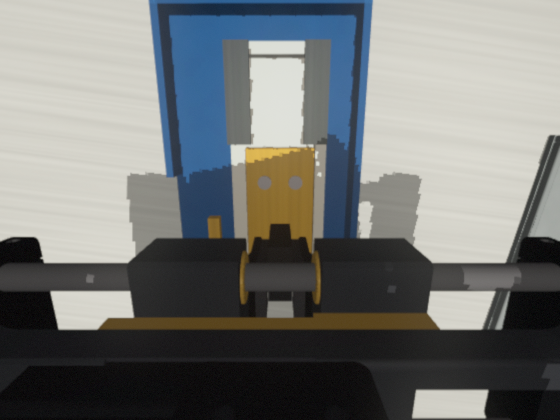

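{"api": "send_rows", "payload": {
  "steps": [
    [[0, 0, -0.7, 0, 0.05, 0], [0, 0, -0.7, 0, 0.05, 0], [0, 0, -0.7, 0, 0.05, 0], [0, 0, 0, 0, 0.05, 0]]
  ]
}}

```text
time: 9.33
position: [0.5028, 0.3161, 0.0278]
tool_rot: [-0.697, -0.045, 0.713, -0.05]
ft_force: [1.9, 1.9, -1.6]
grip_width: 0.0115
```

```bash
python3 - <<'E'
from h import *
sb('L');tb('L',-14,-2.5,.0277)
E
```

```text
BIN x -57.3 y -2.4 z 27.8 F along 2.2 lat 1.6 z -1.6
t 9.33 pos [0.5028 0.3161 0.0278] yaw -172.35 tilt 1.35 F [ 1.9  1.9 -1.6] grip 0.0115 q [0.37 0.77 1.63 0.   0.77 1.81]
rows 2 each [-0.03 -0.   -2.17 -0.01  0.11 -0.02] | total dist 0.0433 rot [-0.2  1.3 -0.3]
```

{"api": "send_rows", "payload": {
  "steps": [
    [[-0.08, -0.08, 0, 0, 0.22, -0.03], [-0.03, 0, 0, 0, 0, 0]]
  ]
}}

```text
time: 9.5
position: [0.503, 0.3161, 0.028]
tool_rot: [0.706, 0.046, -0.706, 0.049]
ft_force: [-2.4, 2.4, -0.6]
grip_width: 0.0113
```

```bash
python3 - <<'E'
from h import *
sb('L');tb('L',-14,-2.0,.0283)
E
```

```text
BIN x -57.2 y -2.5 z 28.0 F along -2.0 lat 2.7 z -0.6
t 9.5 pos [0.503  0.3161 0.028 ] yaw -172.3 tilt 0.22 F [-2.4  2.4 -0.6] grip 0.0113 q [ 0.38  0.76  1.64 -0.01  0.74  1.82]
rows 2 each [-0.02 -0.03 -2.16 -0.01  0.   -0.02] | total dist 0.0432 rot [-0.1  0.  -0.2]
```

{"api": "send_rows", "payload": {
  "steps": [
    [[-0.05, -0.15, 0, 0, 0, -0.02], [0, 0, -0.6, 0, 0, 0], [0, 0, -0.6, 0, 0, 0]]
  ]
}}

```text
time: 9.75
position: [0.5116, 0.3173, 0.0276]
tool_rot: [-0.702, -0.046, 0.709, -0.049]
ft_force: [-4.0, 0.4, 5.6]
grip_width: 0.0118
```

```bash
python3 - <<'E'
from h import *
sb('L');tb('L',-14,-2.0,.0283)
E
```

```text
BIN x -48.4 y -2.4 z 27.6 F along -3.9 lat 1.0 z 5.6
t 9.75 pos [0.5116 0.3173 0.0276] yaw -172.3 tilt 0.69 F [-4.   0.4  5.6] grip 0.0118 q [ 0.37  0.77  1.61 -0.    0.77  1.81]
rows 1 each [-0.11 -0.05 -3.44 -0.02  0.11 -0.04] | total dist 0.0345 rot [-0.1  0.6 -0.3]
```

{"api": "send_rows", "payload": {
  "steps": [
    [[-0.06, -0.05, -0.4, 0, 0.12, -0.03], [-0.04, 0, -0.6, 0, 0.05, 0], [-0.04, 0, -0.6, 0, 0.05, 0], [-0.04, 0, -0.4, 0, 0.05, 0]]
  ]
}}

```text
time: 10.08
position: [0.5356, 0.3206, 0.0284]
tool_rot: [0.713, 0.047, -0.698, 0.047]
ft_force: [-2.7, 2.0, -3.9]
grip_width: 0.012
```

```bash
python3 - <<'E'
from h import *
sb('L');tb('L',-14,-2.0,.0280)
E
```

```text
BIN x -24.2 y -2.5 z 28.4 F along -2.4 lat 2.4 z -3.9
t 10.08 pos [0.5356 0.3206 0.0284] yaw -172.35 tilt 1.2 F [-2.7  2.  -3.9] grip 0.012 q [ 0.36  0.78  1.58 -0.01  0.76  1.81]
rows 1 each [ 0.06 -0.05 -1.02 -0.03 -0.2  -0.01] | total dist 0.0102 rot [-0.2 -1.2 -0.1]
```

{"api": "send_rows", "payload": {
  "steps": [
    [[0.04, -0.05, -0.2, 0, -0.2, 0], [0, 0, -0.4, 0, 0, 0], [0, 0, -0.3, 0, 0, 0]]
  ]
}}

```text
time: 10.33
position: [0.5442, 0.3218, 0.0279]
tool_rot: [-0.704, -0.046, 0.707, -0.048]
ft_force: [-1.8, 0.5, 0.4]
grip_width: 0.0117
```

```bash
python3 - <<'E'
from h import *
sb('L');tb('L',-14,-2.0,.0280)
E
```

```text
BIN x -15.5 y -2.4 z 27.9 F along -1.7 lat 0.8 z 0.4
t 10.33 pos [0.5442 0.3218 0.0279] yaw -172.36 tilt 0.27 F [-1.8  0.5  0.4] grip 0.0117 q [ 0.36  0.79  1.54 -0.    0.81  1.8 ]
rows 1 each [-0.02 -0.04 -0.15 -0.03  0.04 -0.02] | total dist 0.0016 rot [-0.2  0.2 -0.1]
```

Push until the stop resists.

{"api": "send_rows", "payload": {
  "steps": [
    [[0, 0, -0.3, 0, 0.04, 0], [0, 0, -0.3, 0, 0.03, 0], [0, 0, -0.3, 0, 0.03, 0]]
  ]
}}

```text
time: 10.58
position: [0.546, 0.3221, 0.0278]
tool_rot: [-0.702, -0.045, 0.709, -0.048]
ft_force: [-6.5, 0.5, 5.0]
grip_width: 0.0117
```

```bash
python3 - <<'E'
from h import *
sb('L')
E
```

```text
BIN x -13.7 y -2.4 z 27.8 F along -6.3 lat 1.3 z 5.0
t 10.58 pos [0.546  0.3221 0.0278] yaw -172.39 tilt 0.6 F [-6.5  0.5  5. ] grip 0.0117 q [ 0.36  0.8   1.53 -0.    0.83  1.8 ]
```

{"api": "send_rows", "payload": {
  "steps": [
    [[0, 0, -0.3, 0, 0.1, 0], [0, 0, -0.3, 0, 0.03, 0]]
  ]
}}

```text
time: 10.75
position: [0.5461, 0.322, 0.0278]
tool_rot: [-0.703, -0.045, 0.708, -0.049]
ft_force: [-8.1, -0.2, 4.8]
grip_width: 0.0118
```

```bash
python3 - <<'E'
from h import *
sb('L');shot('w9')
E
```

```text
BIN x -13.7 y -2.4 z 27.8 F along -8.1 lat 0.9 z 4.8
t 10.75 pos [0.5461 0.322  0.0278] yaw -172.37 tilt 0.54 F [-8.1 -0.2  4.8] grip 0.0118 q [ 0.36  0.8   1.53 -0.    0.82  1.8 ]
```

View pics/w9.png

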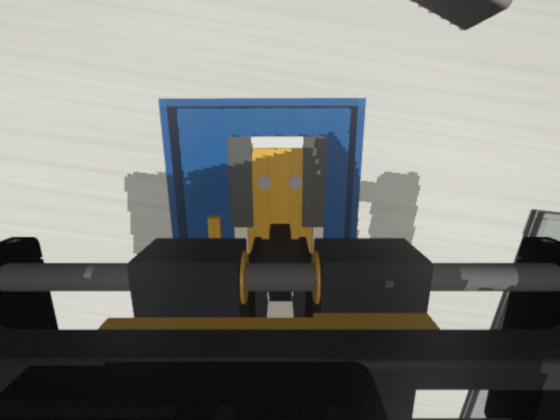

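{"api": "send_rows", "payload": {
  "steps": [
    [[0, 0, 0, 0, 0.08, 0], [0, 0, 0, 0, 0, 0], [0, 0, 0, 0, 0, 0], [0, 0, 0, 0, 0, 0], [0, 0, 0, 0, 0, 0]]
  ],
  "gripper": 0.6
}}

```text
time: 11.22
position: [0.551, 0.3229, 0.029]
tool_rot: [0.71, 0.046, -0.701, 0.049]
ft_force: [0.1, 0.3, 0.2]
grip_width: 0.0325
```

{"api": "send_rows", "payload": {
  "steps": [
    [[-1.0, 0, 0, 0, 0, 0], [-2.0, 0, 0, 0, 0, 0], [-3, 0, 0, 0, 0, 0], [-3, 0, 0, 0, 0, 0], [0, 0, 0, 0, 0, 0]]
  ]
}}

```text
time: 11.63
position: [0.5513, 0.3226, 0.1224]
tool_rot: [0.71, 0.045, -0.701, 0.048]
ft_force: [0.6, 0.4, 1.0]
grip_width: 0.0345
```

```bash
python3 - <<'E'
from h import *
sb('L');shot('w10')
E
```

```text
BIN x -8.4 y -2.6 z 122.4 F along 0.6 lat 0.3 z 1.0
t 11.63 pos [0.5513 0.3226 0.1224] yaw -172.38 tilt 0.77 F [0.6 0.4 1. ] grip 0.0345 q [ 0.36  0.66  1.49 -0.01  0.98  1.8 ]
```

View pics/w10.png

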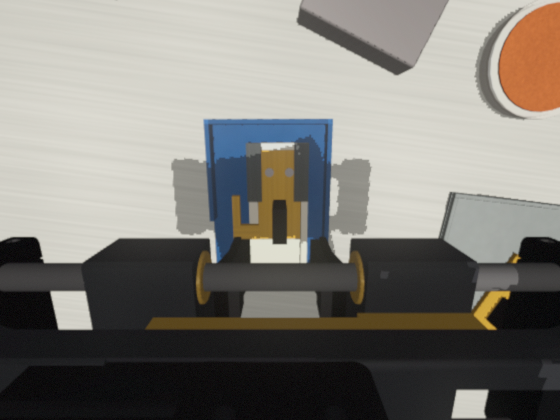

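```bash
python3 - <<'E'
from h import *
to(.45,.09,.12,161.2)
p,d,C=load('w10');P=back(C,d);f,l=fl(7.8)
hs=cv2.cvtColor(p,cv2.COLOR_RGB2HSV)
for u in(272,282,292): print(u,[(v,hs[v,u].tolist(),((P[v,u,:2]@f-.599)*1000).round(1).item(),P[v,u,2].round(4).item()) for v in range(140,156)][::2])
E
```

```text
rows 7 each [ 0.01  3.43  1.22  0.63 -0.01 -0.  ] | total dist 0.2528 rot [26.4 -0.6 -0.2]
272 [(140, [106, 145, 158], 54.3, 0.0075), (142, [108, 44, 167], 52.5, 0.0063), (144, [34, 8, 222], 51.1, 0.0194), (146, [39, 8, 225], 49.3, 0.019), (148, [38, 9, 222], 47.6, 0.0192), (150, [21, 56, 169], 45.8, 0.0171), (152, [20, 147, 144], 44.0, 0.0159), (154, [20, 150, 143], 42.3, 0.0163)]
282 [(140, [106, 143, 159], 54.3, 0.0076), (142, [106, 21, 157], 52.5, 0.0068), (144, [40, 7, 222], 51.0, 0.0199), (146, [35, 7, 222], 49.3, 0.0198), (148, [22, 23, 165], 47.6, 0.0183), (150, [19, 99, 147], 45.7, 0.0166), (152, [20, 146, 148], 44.0, 0.0168), (154, [19, 147, 149], 42.3, 0.0173)]
292 [(140, [106, 141, 157], 54.2, 0.0065), (142, [105, 13, 157], 52.4, 0.0063), (144, [34, 9, 208], 51.0, 0.0191), (146, [25, 17, 176], 49.3, 0.0198), (148, [23, 26, 156], 47.6, 0.0199), (150, [19, 99, 141], 45.7, 0.0157), (152, [19, 142, 142], 44.0, 0.0164), (154, [20, 145, 141], 42.2, 0.0167)]
```

{"api": "send_rows", "payload": {
  "steps": [
    [[0, 3.4, 1.2, 0.63, 0, 0], [0, 3.4, 1.2, 0.63, 0, 0], [0, 3.4, 1.2, 0.63, 0, 0], [0, 3.4, 1.2, 0.63, 0, 0], [0, 3.4, 1.2, 0.63, 0, 0], [0, 3.4, 1.2, 0.63, 0, 0], [0, 2.5, 1.0, 0.5, 0, 0], [0, 0, 0, 0, 0, 0]]
  ],
  "gripper": 0
}}

```text
time: 12.35
position: [0.4518, 0.0956, 0.118]
tool_rot: [0.703, -0.116, -0.692, -0.117]
ft_force: [-0.0, 0.3, -1.2]
grip_width: 0.0804
```

```bash
python3 - <<'E'
from h import *
state();to(.4725,.0805,.09,161.2);shot('w11')
E
```

```text
t 12.35 pos [0.4518 0.0956 0.118 ] yaw 160.98 tilt 0.88 F [-0.   0.3 -1.2] grip 0.0804 q [-0.03  0.48  1.94 -0.    0.7   1.87]
rows 1 each [ 2.83  0.76 -2.4  -0.04 -0.14  0.04] | total dist 0.0379 rot [-0.2 -0.9  0.2]
```

View pics/w11.png

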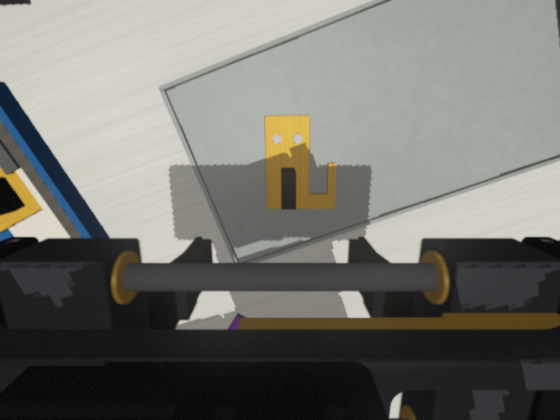

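```bash
python3 - <<'E'
from mj import *
jaw('w11',(255,345,105,220),'R')
E
```

```text
R brass z 0.0106 box 63.0 82.1 yaw -18.52 grip est from plate [473.4  81.9] grip top [473.4  81.6] [10.5 29. ] z 0.0485 517
```

{"api": "send_rows", "payload": {
  "steps": [
    [[1.0, 0.4, -1.2, -0.04, -0.14, 0.04], [1.2, 0.4, -1.2, 0, 0, 0], [0.6, 0, 0, 0, 0, 0], [0, 0, 0, 0, 0, 0]]
  ]
}}

```text
time: 12.73
position: [0.4777, 0.082, 0.0896]
tool_rot: [0.7, -0.113, -0.695, -0.115]
ft_force: [-0.8, 0.4, 0.4]
grip_width: 0.0868
```

```bash
python3 - <<'E'
from h import *
state();to(.4725,.0805,.0215,161.2,3)
E
```

```text
t 12.73 pos [0.4777 0.082  0.0896] yaw 161.42 tilt 0.41 F [-0.8  0.4  0.4] grip 0.0868 q [-0.06  0.56  1.9   0.    0.67  1.83]
rows 3 each [ 2.27  0.11  0.16  0.01 -0.02  0.01] | total dist 0.0683 rot [ 0.2 -0.4  0.2]
```

Target (0.4733, 0.0817).

{"api": "send_rows", "payload": {
  "steps": [
    [[1.5, 0.1, 0.4, 0.01, -0.06, 0.02], [2.2, 0, 0, 0, 0, 0], [2.0, 0, 0, 0, 0, 0], [0.6, 0, 0, 0, 0, 0], [0, 0, 0, 0, 0, 0]]
  ]
}}

```text
time: 13.15
position: [0.4763, 0.0868, 0.0254]
tool_rot: [0.7, -0.112, -0.696, -0.113]
ft_force: [0.3, -0.4, 0.2]
grip_width: 0.0869
```

```bash
python3 - <<'E'
from h import *
state();to(.4733,.0817,.0215,161.4)
E
```

```text
t 13.15 pos [0.4763 0.0868 0.0254] yaw 161.72 tilt 0.32 F [ 0.3 -0.4  0.2] grip 0.0869 q [-0.05  0.69  1.93  0.    0.51  1.83]
rows 1 each [ 0.38  0.58  0.12  0.05 -0.04  0.03] | total dist 0.007 rot [ 0.3 -0.3  0.2]
```

{"api": "send_rows", "payload": {
  "steps": [
    [[0.35, 0.55, 0.12, 0.05, -0.04, 0.03], [0, 0, 0, 0, 0, 0], [0, 0, 0, 0, 0, 0], [0, 0, 0, 0, 0, 0], [0, 0, 0, 0, 0, 0], [0, 0, 0, 0, 0, 0], [0, 0, 0, 0, 0, 0]]
  ],
  "gripper": 1,
  "force": 30
}}

```text
time: 13.73
position: [0.4751, 0.0828, 0.0254]
tool_rot: [0.7, -0.113, -0.696, -0.114]
ft_force: [0.4, 0.0, 0.7]
grip_width: 0.0484
```

```bash
python3 - <<'E'
from h import *
state();to(.4733,.0817,.0215,161.4)
E
```

```text
t 13.73 pos [0.4751 0.0828 0.0254] yaw 161.52 tilt 0.35 F [0.4 0.  0.7] grip 0.0484 q [-0.06  0.69  1.94 -0.    0.51  1.83]
rows 1 each [ 0.39  0.16  0.14  0.02 -0.06  0.01] | total dist 0.0044 rot [ 0.1 -0.3  0.1]
```

{"api": "send_rows", "payload": {
  "steps": [
    [[0.4, 0.15, 0.15, 0.02, -0.06, 0], [0.1, 0, 0, 0, 0, 0], [0, 0, 0, 0, 0, 0], [0, 0, 0, 0, 0, 0], [0, 0, 0, 0, 0, 0], [0, 0, 0, 0, 0, 0], [0, 0, 0, 0, 0, 0], [0, 0, 0, 0, 0, 0]]
  ]
}}

```text
time: 14.4
position: [0.4734, 0.0815, 0.0203]
tool_rot: [0.698, -0.114, -0.698, -0.115]
ft_force: [0.4, 0.1, -0.7]
grip_width: 0.012
```

```bash
python3 - <<'E'
from h import *
state()
E
```

```text
t 14.4 pos [0.4734 0.0815 0.0203] yaw 161.35 tilt 0.08 F [ 0.4  0.1 -0.7] grip 0.012 q [-0.06  0.7   1.94  0.    0.5   1.83]
```

{"api": "send_rows", "payload": {
  "steps": [
    [[-2.5, 0, 0, 0, 0, 0], [-2.5, 0, 0, 0, 0, 0], [-2.5, 0, 0, 0, 0, 0], [-2.5, 0, 0, 0, 0, 0], [0, 0, 0, 0, 0, 0]]
  ]
}}

```text
time: 14.82
position: [0.4707, 0.0815, 0.1207]
tool_rot: [-0.694, 0.114, 0.701, 0.115]
ft_force: [0.2, -0.3, -0.8]
grip_width: 0.0117
```

```bash
python3 - <<'E'
from h import *
state();to(.427,-.265,.12,160.9)
E
```

```text
t 14.82 pos [0.4707 0.0815 0.1207] yaw 161.35 tilt 0.59 F [ 0.2 -0.3 -0.8] grip 0.0117 q [-0.06  0.5   1.89  0.    0.76  1.83]
rows 9 each [ 0.01  3.8  -0.78  0.01  0.01 -0.  ] | total dist 0.3492 rot [ 0.5  0.6 -0.1]
```

{"api": "send_rows", "payload": {
  "steps": [
    [[0, 3.8, -0.8, 0, 0, 0], [0, 3.8, -0.8, 0, 0, 0], [0, 3.8, -0.8, 0, 0, 0], [0, 3.8, -0.8, 0, 0, 0], [0, 3.8, -0.8, 0, 0, 0], [0, 3.8, -0.8, 0, 0, 0], [0, 3.8, -0.8, 0, 0, 0], [0, 3.5, -0.8, 0, 0, 0]]
  ]
}}

```text
time: 15.48
position: [0.434, -0.2262, 0.1159]
tool_rot: [-0.694, 0.106, 0.703, 0.11]
ft_force: [0.7, -0.8, -1.6]
grip_width: 0.0116
```

```bash
python3 - <<'E'
from h import *
state();to(.427,-.265,.11,160.9)
E
```

```text
t 15.48 pos [ 0.434  -0.2262  0.1159] yaw 162.42 tilt 0.81 F [ 0.7 -0.8 -1.6] grip 0.0116 q [-0.71  0.52  1.86 -0.    0.77  1.17]
rows 1 each [ 0.57  3.91 -0.52  0.25  0.13  0.04] | total dist 0.0398 rot [1.5 0.8 0.2]
```

{"api": "send_rows", "payload": {
  "steps": [
    [[0.2, 2.4, -0.3, 0.15, 0.1, 0.04], [0.2, 1.2, -0.2, 0.1, 0, 0], [0, 0, 0, 0, 0, 0], [0, 0, 0, 0, 0, 0]]
  ]
}}

```text
time: 15.82
position: [0.4257, -0.2725, 0.1077]
tool_rot: [-0.696, 0.122, 0.697, 0.121]
ft_force: [-0.1, 0.3, -2.3]
grip_width: 0.0118
```

```bash
python3 - <<'E'
from h import *
state();shot('w12')
E
```

```text
t 15.82 pos [ 0.4257 -0.2725  0.1077] yaw 160.23 tilt 0.16 F [-0.1  0.3 -2.3] grip 0.0118 q [-0.79  0.55  1.83 -0.    0.76  1.13]
```

View pics/w12.png

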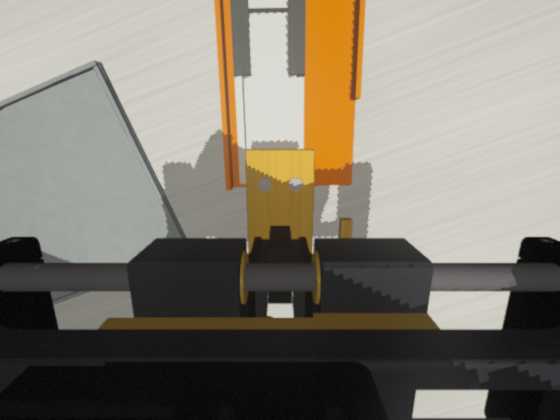

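```bash
cat > pl.py <<'E'
from h import *
def plate(t):
    p,d,C=load(t);hs=cv2.cvtColor(p,cv2.COLOR_RGB2HSV);br=(abs(hs[:,:,0].astype(int)-20)<9)&(hs[:,:,1]>120)
    Pc=back((C[0],np.eye(3),np.zeros(3)),d);T=camera_params('wrist')['T_tool_cam']
    v0=[np.nonzero(br[130:200,u])[0][0]+130 for u in range(252,310,4)]
    us=[(np.nonzero(br[v,240:325])[0][0]+240-.5,np.nonzero(br[v,240:325])[0][-1]+240.5) for v in range(160,225,8)]
    xt=np.median((Pc[165:220,255:305]@T[:3,:3].T+T[:3,3])[:,:,0])
    def rt(u,v):
        dd=T[:3,:3]@np.linalg.solve(C[0],[u,v,1.]);return T[:3,3]+dd*(xt-T[0,3])/dd[0]
    print(t,'plate top x_tool',xt.round(4),'front z',[rt(u,v-.5)[2].round(4) for u,v in zip(range(252,310,4),v0)][::5],'sides y',[(rt(a,v)[1].round(4),rt(b,v)[1].round(4)) for (a,b),v in zip(us,range(160,225,8))][::2])
E
python3 - <<'E'
from ms import *
from pl import plate
plate('w12')
p,d,C,P,hsv,f,l=slot2('w12',(226,308),-19.1,range(20,70))
for u in (242,296): print(u,[(v,int(hsv[v,u,2])) for v in range(68,82)])
a=ray(C,242,75,.022);b=ray(C,296,75,.022)
print('mouth along',a[:2]@f,b[:2]@f)
E
```

```text
w12 plate top x_tool 0.0096 front z [np.float64(-0.0592), np.float64(-0.0591), np.float64(-0.0591)] sides y [(np.float64(-0.0202), np.float64(0.0251)), (np.float64(-0.0199), np.float64(0.0254)), (np.float64(-0.0202), np.float64(0.0187)), (np.float64(-0.0199), np.float64(0.019)), (np.float64(-0.0201), np.float64(0.0193))]
lo yaw -18.87 lat med -83.93 std 0.2
li yaw -19.45 lat med -96.28 std 0.2
ri yaw -18.97 lat med -125.27 std 0.26
ro yaw -18.56 lat med -138.02 std 0.09
gap 29.0 mid lat -110.77 -110.97
242 [(68, 117), (69, 115), (70, 116), (71, 117), (72, 117), (73, 117), (74, 111), (75, 115), (76, 143), (77, 159), (78, 164), (79, 169), (80, 170), (81, 172)]
296 [(68, 119), (69, 119), (70, 118), (71, 121), (72, 119), (73, 115), (74, 115), (75, 143), (76, 176), (77, 198), (78, 217), (79, 218), (80, 218), (81, 219)]
mouth along 0.6026401228733207 0.6021588726299768
```

```bash
sed -i "s/'R':None/'R':(-19.1,.6022,-.1108)/" h.py; python3 - <<'E'
from h import *
sb('R');tb('R',-68,-3,.06)
E
```

```text
BIN x -110.8 y -7.1 z 107.7 F along 0.2 lat 0.2 z -0.6
t 15.87 pos [ 0.4258 -0.2722  0.1077] yaw 160.28 tilt 0.17 F [ 0.3  0.2 -0.6] grip 0.0117 q [-0.79  0.55  1.83 -0.    0.76  1.13]
rows 2 each [ 2.38 -0.23 -2.14 -0.05  0.01 -0.01] | total dist 0.0642 rot [-0.6  0.1 -0.1]
```

{"api": "send_rows", "payload": {
  "steps": [
    [[1.2, -0.2, -1.4, -0.05, 0, 0], [1.6, -0.1, -1.4, -0.05, 0, 0], [1.2, -0.1, -1.2, 0, 0, 0], [0.6, 0, 0, 0, 0, 0], [0, 0, 0, 0, 0, 0], [0, 0, 0, 0, 0, 0]]
  ]
}}

```text
time: 16.37
position: [0.4642, -0.2709, 0.0587]
tool_rot: [-0.694, 0.112, 0.701, 0.115]
ft_force: [1.4, 0.7, -1.4]
grip_width: 0.0121
```

```bash
python3 - <<'E'
from h import *
sb('R');tb('R',-68,-3,.045)
E
```

```text
BIN x -74.9 y 6.7 z 58.7 F along 1.1 lat 1.1 z -1.4
t 16.37 pos [ 0.4642 -0.2709  0.0587] yaw 161.49 tilt 0.63 F [ 1.4  0.7 -1.4] grip 0.0121 q [-0.74  0.67  1.77 -0.    0.71  1.16]
rows 1 each [ 1.36  0.99 -0.69  0.1   0.1   0.02] | total dist 0.0182 rot [0.6 0.6 0.1]
```

{"api": "send_rows", "payload": {
  "steps": [
    [[0.4, 0.9, -0.6, 0.1, 0.1, 0.02], [0.5, 0, 0, 0, 0, 0], [0, 0, 0, 0, 0, 0], [0, 0, 0, 0, 0, 0]]
  ]
}}

```text
time: 16.7
position: [0.4659, -0.2802, 0.0504]
tool_rot: [0.697, -0.117, -0.697, -0.117]
ft_force: [-0.3, -0.3, -1.0]
grip_width: 0.0116
```

```bash
python3 - <<'E'
from h import *
sb('R');tb('R',-68,-3,.031);shot('w13')
E
```

```text
BIN x -70.2 y -1.5 z 50.4 F along -0.2 lat -0.4 z -1.0
t 16.7 pos [ 0.4659 -0.2802  0.0504] yaw 160.93 tilt 0.03 F [-0.3 -0.3 -1. ] grip 0.0116 q [-0.75  0.68  1.77  0.    0.69  1.16]
rows 1 each [ 1.94  0.15 -0.22  0.01 -0.    0.01] | total dist 0.0196 rot [ 0. -0.  0.]
```

View pics/w13.png

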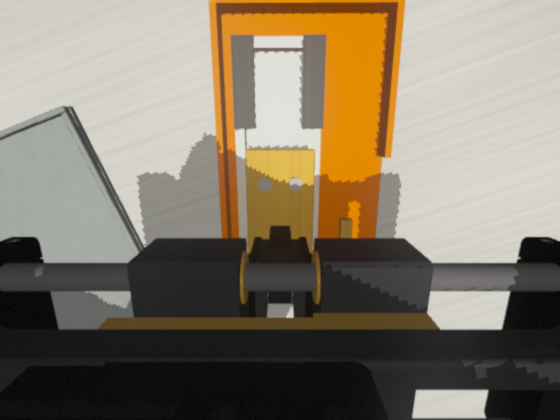

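```bash
python3 - <<'E'
from ms import *
slot2('w13',(228,330),-19.1,range(56,122))
E
```

```text
lo yaw -18.49 lat med -83.7 std 0.19
li yaw -18.95 lat med -96.15 std 0.18
ri yaw -19.24 lat med -125.03 std 0.21
ro yaw -19.09 lat med -137.8 std 0.17
gap 28.9 mid lat -110.59 -110.75
```

{"api": "send_rows", "payload": {
  "steps": [
    [[0.9, 0.15, -0.2, 0, 0, 0], [0.9, 0, 0, 0, 0, 0], [0, 0, 0, 0, 0, 0], [0, 0, 0, 0, 0, 0]]
  ]
}}

```text
time: 17.08
position: [0.4671, -0.2829, 0.0312]
tool_rot: [0.698, -0.117, -0.697, -0.118]
ft_force: [0.4, 0.9, -1.2]
grip_width: 0.012
```

```bash
python3 - <<'E'
from h import *
sb('R');tb('R',-68,-3,.0265)
E
```

```text
BIN x -68.2 y -3.7 z 31.2 F along 0.0 lat 1.0 z -1.2
t 17.08 pos [ 0.4671 -0.2829  0.0312] yaw 160.87 tilt 0.04 F [ 0.4  0.9 -1.2] grip 0.012 q [-0.75  0.72  1.77  0.    0.65  1.15]
rows 1 each [ 0.47 -0.07 -0.02 -0.01 -0.01  0.  ] | total dist 0.0048 rot [-0. -0.  0.]
```

{"api": "send_rows", "payload": {
  "steps": [
    [[0.3, 0, 0, 0, 0, 0], [0.12, 0, 0, 0, 0, 0], [0.06, 0, 0, 0, 0, 0], [0, 0, 0, 0, 0, 0]]
  ]
}}

```text
time: 17.42
position: [0.4671, -0.2829, 0.0265]
tool_rot: [0.697, -0.117, -0.697, -0.118]
ft_force: [-0.1, 0.2, -1.2]
grip_width: 0.0117
```

```bash
python3 - <<'E'
from h import *
sb('R');tb('R',-68,1,.0262)
E
```

```text
BIN x -68.3 y -3.7 z 26.5 F along -0.2 lat 0.2 z -1.2
t 17.42 pos [ 0.4671 -0.2829  0.0265] yaw 160.87 tilt 0.03 F [-0.1  0.2 -1.2] grip 0.0117 q [-0.75  0.73  1.77  0.    0.64  1.15]
rows 1 each [ 0.03 -0.47 -0.03 -0.   -0.    0.  ] | total dist 0.0047 rot [-0. -0.  0.]
```

{"api": "send_rows", "payload": {
  "steps": [
    [[0.05, 0, 0, 0, 0, 0], [0.03, -0.2, 0, 0, 0, 0], [0, -0.15, 0, 0, 0, 0], [0, -0.08, 0, 0, 0, 0]]
  ]
}}

```text
time: 17.75
position: [0.4691, -0.2795, 0.0263]
tool_rot: [0.698, -0.118, -0.696, -0.117]
ft_force: [0.0, -0.9, -0.4]
grip_width: 0.0124
```

```bash
python3 - <<'E'
from h import *
sb('R');tb('R',-68,1,.0262)
E
```

```text
BIN x -67.5 y 0.2 z 26.3 F along 0.3 lat -0.9 z -0.4
t 17.75 pos [ 0.4691 -0.2795  0.0263] yaw 160.88 tilt 0.15 F [ 0.  -0.9 -0.4] grip 0.0124 q [-0.74  0.73  1.77  0.    0.64  1.16]
rows 1 each [ 0.01 -0.08  0.05 -0.   -0.02 -0.01] | total dist 0.001 rot [-0.  -0.1 -0.1]
```

{"api": "send_rows", "payload": {
  "steps": [
    [[0.01, -0.1, 0, 0, -0.02, 0], [0, -0.1, 0, 0, 0, 0], [0, -0.05, 0, 0, 0, 0]]
  ]
}}

```text
time: 18.0
position: [0.4694, -0.279, 0.0264]
tool_rot: [-0.697, 0.118, 0.698, 0.114]
ft_force: [-1.5, -2.3, -1.2]
grip_width: 0.0119
```

```bash
python3 - <<'E'
from h import *
sb('R')
E
```

```text
BIN x -67.4 y 0.8 z 26.4 F along -0.6 lat -2.7 z -1.2
t 18.0 pos [ 0.4694 -0.279   0.0264] yaw 161.08 tilt 0.3 F [-1.5 -2.3 -1.2] grip 0.0119 q [-0.74  0.73  1.77 -0.01  0.64  1.17]
```

{"api": "send_rows", "payload": {
  "steps": [
    [[-0.03, 0.1, 0, 0.03, 0.03, 0.03], [-0.02, 0, -0.6, 0, 0, 0], [0, 0, -0.6, 0, 0, 0], [0, 0, -0.4, 0, 0, 0]]
  ]
}}

```text
time: 18.33
position: [0.4814, -0.283, 0.0265]
tool_rot: [-0.695, 0.119, 0.7, 0.115]
ft_force: [-6.1, -1.1, 3.9]
grip_width: 0.0117
```

```bash
python3 - <<'E'
from h import *
sb('R');tb('R',-13,0,.0265)
E
```

```text
BIN x -54.7 y 0.8 z 26.5 F along -5.4 lat -3.1 z 3.9
t 18.33 pos [ 0.4814 -0.283   0.0265] yaw 160.94 tilt 0.48 F [-6.1 -1.1  3.9] grip 0.0117 q [-0.73  0.74  1.74 -0.01  0.67  1.19]
rows 2 each [-0.01  0.04 -2.09  0.    0.03 -0.03] | total dist 0.0417 rot [ 0.   0.3 -0.3]
```

Front is in the slot. Continue, easing off the fence side.

{"api": "send_rows", "payload": {
  "steps": [
    [[-0.05, 0.1, -0.2, 0, 0.06, -0.03], [-0.03, 0.05, -0.6, 0, 0.04, 0], [-0.03, 0, -0.6, 0, 0.04, 0], [-0.03, 0, -0.6, 0, 0.04, 0]]
  ]
}}

```text
time: 18.67
position: [0.503, -0.2912, 0.0277]
tool_rot: [0.703, -0.119, -0.692, -0.116]
ft_force: [0.0, 1.2, -2.3]
grip_width: 0.0117
```

```bash
python3 - <<'E'
from h import *
sb('R');tb('R',-13,0,.0265)
E
```

```text
BIN x -31.5 y 0.2 z 27.7 F along -0.4 lat 1.1 z -2.3
t 18.67 pos [ 0.503  -0.2912  0.0277] yaw 160.86 tilt 0.94 F [ 0.   1.2 -2.3] grip 0.0117 q [-0.72  0.75  1.69  0.01  0.69  1.18]
rows 1 each [ 0.15  0.02 -1.85 -0.01 -0.16 -0.01] | total dist 0.0186 rot [-0.  -0.9 -0.1]
```

{"api": "send_rows", "payload": {
  "steps": [
    [[0.05, 0, -0.4, 0, -0.16, 0], [0.03, 0, -0.6, 0, 0, 0], [0.0, 0, -0.5, 0, 0, 0]]
  ]
}}

```text
time: 18.92
position: [0.5205, -0.2969, 0.0269]
tool_rot: [0.698, -0.118, -0.696, -0.117]
ft_force: [0.7, 0.3, -0.6]
grip_width: 0.0116
```

```bash
python3 - <<'E'
from h import *
sb('R');tb('R',-13,0,.0265)
E
```

```text
BIN x -13.2 y 0.6 z 26.9 F along 0.5 lat 0.5 z -0.6
t 18.92 pos [ 0.5205 -0.2969  0.0269] yaw 160.84 tilt 0.15 F [ 0.7  0.3 -0.6] grip 0.0116 q [-0.7   0.77  1.63 -0.    0.74  1.2 ]
rows 1 each [ 0.04  0.06 -0.02 -0.01 -0.02 -0.01] | total dist 0.0008 rot [-0.1 -0.1 -0.1]
```

{"api": "send_rows", "payload": {
  "steps": [
    [[0.03, 0, -0.3, 0, 0, 0], [0, 0, -0.3, 0, 0.03, 0], [0, 0, -0.3, 0, 0.03, 0]]
  ]
}}

```text
time: 19.17
position: [0.5212, -0.2968, 0.0267]
tool_rot: [-0.693, 0.115, 0.702, 0.117]
ft_force: [-8.5, 0.3, 7.2]
grip_width: 0.0118
```

```bash
python3 - <<'E'
from h import *
sb('R')
E
```

```text
BIN x -12.6 y 0.8 z 26.7 F along -8.2 lat -2.5 z 7.2
t 19.17 pos [ 0.5212 -0.2968  0.0267] yaw 161.13 tilt 0.75 F [-8.5  0.3  7.2] grip 0.0118 q [-0.7   0.77  1.62 -0.01  0.76  1.2 ]
```

{"api": "send_rows", "payload": {
  "steps": [
    [[0, 0, 0, 0.04, 0.12, 0], [0, 0, 0, 0, 0, 0]]
  ]
}}

```text
time: 19.33
position: [0.5206, -0.2967, 0.0269]
tool_rot: [-0.697, 0.117, 0.698, 0.118]
ft_force: [0.9, -0.4, -1.2]
grip_width: 0.012
```

```bash
python3 - <<'E'
from h import *
sb('R');shot('w14')
E
```

```text
BIN x -13.2 y 0.7 z 26.9 F along 1.0 lat -0.1 z -1.2
t 19.33 pos [ 0.5206 -0.2967  0.0269] yaw 160.88 tilt 0.06 F [ 0.9 -0.4 -1.2] grip 0.012 q [-0.7   0.77  1.63  0.    0.75  1.2 ]
```

View pics/w14.png

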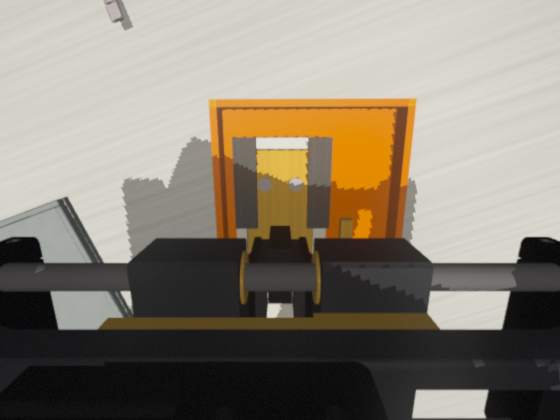

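{"api": "send_rows", "payload": {
  "steps": [
    [[0.05, 0, -0.1, 0, 0, 0], [0.03, 0, -0.1, 0, 0, 0]]
  ]
}}

```text
time: 19.55
position: [0.5211, -0.2968, 0.0263]
tool_rot: [-0.695, 0.116, 0.699, 0.118]
ft_force: [-5.7, 0.2, 7.2]
grip_width: 0.0115
```

{"api": "send_rows", "payload": {
  "steps": [
    [[0, 0, 0, 0, 0, 0], [0, 0, 0, 0, 0, 0], [0, 0, 0, 0, 0, 0], [0, 0, 0, 0, 0, 0], [0, 0, 0, 0, 0, 0]]
  ],
  "gripper": 0.6
}}

```text
time: 19.97
position: [0.525, -0.2984, 0.0269]
tool_rot: [0.698, -0.118, -0.696, -0.117]
ft_force: [0.0, -0.1, 0.3]
grip_width: 0.0324
```

{"api": "send_rows", "payload": {
  "steps": [
    [[-1.0, 0, 0, 0, 0, 0], [-2.0, 0, 0, 0, 0, 0], [-3, 0, 0, 0, 0, 0], [-3, 0, 0, 0, 0, 0], [0, 0, 0, 0, 0, 0]]
  ]
}}

```text
time: 20.38
position: [0.5249, -0.2977, 0.12]
tool_rot: [-0.697, 0.117, 0.697, 0.118]
ft_force: [1.2, -0.7, 0.5]
grip_width: 0.0345
```

```bash
python3 - <<'E'
from h import *
sb('R');shot('w15')
p,d=camera('top');cv2.imwrite('pics/top1.png',p[:,:,::-1]);np.savez('top1.npz',p=p,d=d)
p,d,C=load('w15');P=back(C,d);f,l=fl(-19.1)
hs=cv2.cvtColor(p,cv2.COLOR_RGB2HSV)
for u in(272,282,292): print(u,[(v,hs[v,u].tolist(),((P[v,u,:2]@f-.6022)*1000).round(1).item(),P[v,u,2].round(4).item()) for v in range(136,162)][::2])
E
```

```text
BIN x -8.8 y 1.2 z 120.0 F along 1.3 lat -0.3 z 0.5
t 20.38 pos [ 0.5249 -0.2977  0.12  ] yaw 160.92 tilt 0.08 F [ 1.2 -0.7  0.5] grip 0.0345 q [-0.7   0.63  1.58  0.    0.94  1.2 ]
272 [(136, [17, 205, 221], 56.2, 0.0054), (138, [18, 212, 220], 54.5, 0.0062), (140, [14, 105, 200], 52.7, 0.0056), (142, [30, 9, 217], 51.4, 0.0194), (144, [30, 8, 219], 49.8, 0.0197), (146, [30, 11, 218], 48.1, 0.02), (148, [19, 63, 201], 46.3, 0.0191), (150, [22, 166, 218], 44.5, 0.0167), (152, [22, 166, 218], 42.8, 0.0172), (154, [22, 165, 218], 41.1, 0.017), (156, [22, 167, 217], 39.3, 0.0167), (158, [22, 165, 213], 37.5, 0.0162), (160, [20, 165, 148], 35.8, 0.0168)]
282 [(136, [18, 209, 221], 56.3, 0.0069), (138, [18, 209, 221], 54.5, 0.0062), (140, [13, 108, 207], 52.8, 0.0078), (142, [30, 8, 217], 51.5, 0.02), (144, [34, 8, 220], 49.7, 0.019), (146, [30, 9, 218], 48.1, 0.02), (148, [20, 74, 204], 46.4, 0.0206), (150, [22, 165, 220], 44.5, 0.0168), (152, [22, 165, 220], 42.7, 0.0163), (154, [22, 165, 220], 41.0, 0.0168), (156, [22, 163, 220], 39.3, 0.0164), (158, [22, 163, 221], 37.5, 0.0156), (160, [22, 165, 220], 35.7, 0.0158)]
292 [(136, [17, 207, 222], 56.3, 0.006), (138, [17, 212, 221], 54.5, 0.0071), (140, [13, 100, 199], 52.8, 0.0072), (142, [30, 8, 217], 51.4, 0.019), (144, [30, 8, 219], 49.7, 0.0189), (146, [30, 9, 218], 48.1, 0.0194), (148, [20, 75, 207], 46.2, 0.0156), (150, [22, 166, 220], 44.5, 0.0172), (152, [22, 167, 220], 42.8, 0.0179), (154, [22, 167, 220], 41.0, 0.0165), (156, [22, 166, 220], 39.4, 0.0173), (158, [22, 170, 219], 37.5, 0.0162), (160, [22, 170, 218], 35.8, 0.0163)]
```

View pics/w15.png

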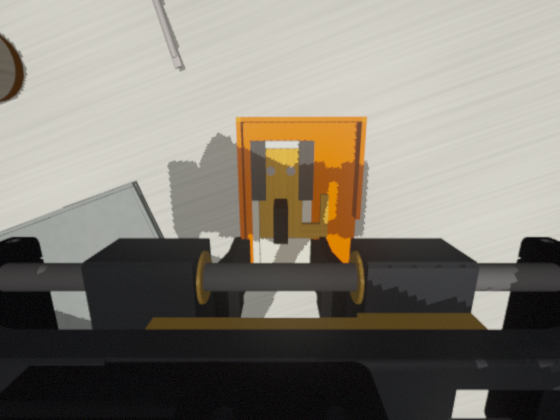

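View pics/top1.png

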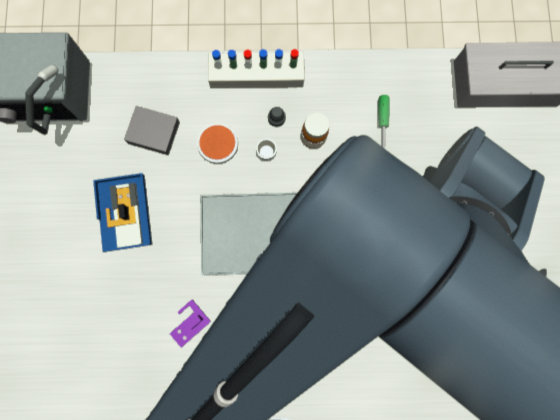

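```bash
python3 - <<'E'
from rig import *
print(hand_in())
E
```

```text
the job is handed in; nothing more can be done
None
```

Both jaws are in their own bins, the left-hand one in blue and the right-hand one in orange. Each was set flat on the slot floor, pressed lightly against the fence, slid under the lips to the stop, released and cleared. I handed the job in at about 20.4 s of the 58 s.

**At the stop:** Both pushes ended against a firm resistance of about 8 N. That was within 1 mm of where I expected the stop from the pictures.

**Last wrist pictures:** Each plate's front edge was at about 46 mm from the mouth, with no gap to the stop. Both plates lay level and in line under the lips.

**Bystanders:** In the last top picture, the slide box, dish, cup, objective, jar and screwdriver stood where they were at the start. The arm covered part of the screwdriver and all of the orange bin in that picture, so I checked the right jaw only with the wrist camera.

**Disagreements:**
- In the wrist picture the plates sat 0.5–0.8 mm off the fingers' centre line, which is within the stated camera calibration. I used the fence contact to settle the sideways position.
- The left jaw moved less than commanded where it rubbed the fence, until I eased it off slightly.

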